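# Load three cells into the battery sled from the ground bay up

## Task

Load the three charged white-and-red cells into the grey battery sled, filling bay one, then two, then three as its raised white dots count them, because the balance board must see the cells from the ground end upwards. In every bay the cell's flat end goes against the sprung plate and its button end against the fixed contact with the red ring; ease the cell in without ramming the sprung plate against its stop, until it lies fully down in its saddles with its button end sprung home under the keeper lip. Leave the spent yellow-and-green cell and the other things on the desk where they are.

Things in the scene. Friction and masses are not known exactly. Their poses are not given: they have to be found in the camera images.
- sled: Battery sled: grey tray 74 x 236 mm, top 6 mm above the desk, fixed, with three bays end to end along y (pitch 72 mm) and a green board along its +x edge. Origin on the desk under the middle of bay 2; y along the bays towards bay 1, z up. A seated cell's axis lies 20.2 mm above the desk. Only contact blocks, plates and saddle cheeks stand higher than 11 mm.
- bay1_fixed (a point): Bay 1 (one white dot, at the sled's +y end; dots on the tray's -x side): face of its fixed contact, a grey block (24 wide, 31.2 mm tall) with a red ring. A keeper lip, 28.8 to 31.2 mm above the desk, juts 3.5 mm from it towards +y over the seated cell. The middle of a seated cell's button end lies here, 20.2 mm up. Axes as the sled's.
- bay1_sprung (a point): Where the middle of a seated cell's flat end lies in bay 1, 48.8 mm to +y of bay1_fixed. The steel plate there (plate1) stands 4.4 mm nearer to the fixed contact when empty, a gap of 44.4 mm, so a cell does not drop straight in; pushed to +y it yields up to 15.5 mm, 1 N per mm.
- bay2_fixed (a point): As bay1_fixed, for bay 2 (two white dots, the middle one). In every bay the cell rests on two saddles 5 mm long, centred 20 mm either side of the bay's middle: 17.4 mm wide between cheeks that flare outward from 16.5 mm above the desk up to 23 mm (26 mm wide inside there, 30 overall). The 35 mm between the saddles is open at the sides for fingers.
- bay2_sprung (a point): As bay1_sprung, for bay 2.
- bay3_fixed (a point): As bay1_fixed, for bay 3 (three white dots, at the sled's -y end).
- bay3_sprung (a point): As bay1_sprung, for bay 3.
- plate1: Bay 1's sprung contact: an upright steel plate 12 mm wide, 12 to 34 mm above the desk, on a coil spring; origin on its face towards the cell, at the height of the cell's axis. It moves only along the sled's y, to +y as it yields.
- plate2: The same for bay 2.
- plate3: The same for bay 3.
- cell_1: Charged cell, one third white, two thirds red, lying on the desk, 14.4 mm thick, 48.8 mm long, 23 g. It behaves as a bar of square section and does not roll. Origin on its underside at mid-length; its y axis runs along it from the button (red) end to the flat (white) end, z up as it lies.
- cell_1_button (a point): Centre of cell_1's button (plus) end, the red end with a nub of 1 mm (not counted), on the cell's axis.
- cell_1_flat (a point): Centre of cell_1's flat (minus) end, the white one, on the cell's axis, 48.8 mm from the button end.
- cell_2: Charged cell, one third white, two thirds red, lying on the desk, 14.4 mm thick, 48.8 mm long, 23 g. It behaves as a bar of square section and does not roll. Origin on its underside at mid-length; its y axis runs along it from the button (red) end to the flat (white) end, z up as it lies.
- cell_2_button (a point): Centre of cell_2's button (plus) end, the red end with a nub of 1 mm (not counted), on the cell's axis.
- cell_2_flat (a point): Centre of cell_2's flat (minus) end, the white one, on the cell's axis, 48.8 mm from the button end.
- cell_3: Charged cell, one third white, two thirds red, lying on the desk, 14.4 mm thick, 48.8 mm long, 23 g. It behaves as a bar of square section and does not roll. Origin on its underside at mid-length; its y axis runs along it from the button (red) end to the flat (white) end, z up as it lies.
- cell_3_button (a point): Centre of cell_3's button (plus) end, the red end with a nub of 1 mm (not counted), on the cell's axis.
- cell_3_flat (a point): Centre of cell_3's flat (minus) end, the white one, on the cell's axis, 48.8 mm from the button end.
- spent_cell: Spent cell, yellow and green, same size and frame as the charged ones, among which it lies. To be left alone.
- multimeter: Bystander: multimeter in an orange holster, 135 x 70 x 40 mm, origin under its centre.
- flux_bottle: Bystander: small bottle with a white cap, 21 x 21 x 38 mm, origin under its centre.
- side_cutters: Bystander: side cutters with blue grips, 45 x 109 x 11 mm, origin under the centre.
- electrical_tape: Bystander: roll of black tape lying flat, 64 x 62 x 19 mm, origin under its centre.

How it is judged:
By the outcome, as a careful person would: the job done as asked, in the order asked, and still so for the second after the job is handed in, with the robot touching nothing.
It also fails if it takes over 67 s, if anything falls off the work surface, if the arm or the gripper's body presses on something with over 40 N, if the wrist force passes 120 N, or if a joint passes its speed limit or range.

## Robot

A 7-joint arm with a two-finger parallel gripper is mounted at the origin on a cart in front of the work surface, level with it; the furniture and walls round the work are solid. World frame = base frame: x ahead of the robot, y to its left, z up, the work surface at z = 0. Lengths are in m, angles in rad, forces in N, time in s.
With the tool pointing down it reaches from about 0.4 to 0.85 m from the base axis. Payload 10.4 kg.
Tool frame: the origin (TCP) lies on the centre line of the jaws, within the pads' length; the fingertips stand 11 mm ahead of it and the grasp point (between the pads) lies 8 mm behind it (tip_reach is the distance from the TCP to the fingertips, in m); z points along the fingers, y is the line along which they close (so a half turn about z gives the same grasp; the last joint's range is limited). The gripper opens to 85 mm and grips with 20 to 120 N. Pads are 22 mm wide; open, the fingers measure 114 mm over their backs; the gripper's body (76 mm by 85 mm) begins 54 mm behind the grasp point. The pads swing forward as they close: fully open they stand 13 mm farther back than shut.
Start: joints at [1.164, 0.332, -0.065, 1.46, 0.022, 1.35, -0.088], TCP at [0.234, -0.58, 0.242] pointing down, gripper open.
Joint ranges: [-2.6, 2.6], [-0.5, 2.12], [-1.47, 1.34], [0.16, 2.42], [-1.27, 4.41], [0.06, 2.06], [-2.6, 2.6]. Speed limits (rad/s): [2.22, 2.22, 2.79, 2.79, 3.14, 3.14, 3.14].

## Interface

Orientations are given as a unit quaternion [x, y, z, w].
In Python, from workcell import get_obs, camera, hand_in, tip_reach gives the robot as it stands. The module is installed in compiled form; this text tells all that it offers.
- The arm moves only by the tool move_arm, never from a script. Its argument "plan" is a list of rows, each an object with "delta_pos": the shift along the tool's x, y, z in m, a list of three; "turn": the turn, a rotation vector about the tool's x, y, z in rad, a list of three; "fingers": the closure, from 0 (fully open) to 1 (shut). A call has 1 to 12 rows; each row is the pose to reach, as a shift and turn from the pose commanded when the call began, along the tool's axes at that moment; what a row does not reach only later rows make up. A row lasts 1/8 s, in which the tool goes at most 62.5 mm and 10.7 degrees, less where a joint would pass 70% of its speed; a pose out of reach is approached as far as the arm can. A call with a gripper value outside its range is refused whole. The fingers move at their own pace and stop on an object; "force" is the grip in N (left out, the last holds). Time passes only in rows, so rows that repeat a pose let the fingers close. It gives the time, the measured TCP pose, the force, the opening and the grip force at its end, in the units of the state.
- get_obs(): the state, without advancing time (a new reading comes with each control period).
- camera(name): name is "scene" or "top" or "wrist"; returns a dict with "color" (384x512x3 uint8, red, green, blue), "range_z" (384x512 float32, m along the optical axis (not along the pixel's ray), 0 where there is no reading), "fx", "fy", "cx", "cy" (pixels), "k1" (the pictures are not rectified: a ray, as slopes to the right and down, at radius r is drawn at 1 + k1 r^2 times it, then the intrinsics apply), "R" (3x3) and "t" (3): a world point X has camera coordinates R X + t; the wrist camera has in their place "tool_from_camera" (4x4, takes a point from camera to tool coordinates, whose origin is the TCP and whose axes are the flange's). Camera axes: x right, y down, z forward; pixel columns grow to the right and rows downward; lengths in m; the calibration is good to about 2 mm. A picture is of the moment at which its call begins: read the wrist's pose just before it.
- hand_in(): hands the job in; it is judged then, once.
The state is a dict: "clock": time; "joint_pos": joint angles; "joint_velocities": joint speeds; "tau": joint torques, N m; "position": TCP position; "ee_rot": TCP orientation; "ft_force": force on the tool from outside, world axes, zero at the start; "torque": the same for the moment, N m; "grip_width": opening from 0.0 (shut) to 1.0 (fully open); "grasp_force": force on a finger pad.
Only numpy, scipy, OpenCV 4.12 (cv2) and the standard library are available. Lean on these libraries where they do the work, as an engineer would, in place of code of your own. Each camera call takes 0.05 s, during which the arm holds its last target. There are 200 camera calls.

## Working session

There is one attempt and no reset: what is moved stays moved. The work goes in short steps, Python scripts to look and compute and a tool call to move; the robot and the scene stay as the last step left them, time stands still between calls to the robot, and variables do not carry over. Pictures are saved under pics/ and viewed, at most 10 in all, crops included, and the job is handed in when it is done.

Besides the shell and the picture viewer there is one more tool, called in YAML: its name, and indented under it one key for each argument. move_arm: Moves the arm, as the interface text tells. Its arguments: {"type":"object","properties":{"plan":{"type":"array","items":{"type":"object","properties":{"delta_pos":{"type":"array","items":{"type":"number"}},"turn":{"type":"array","items":{"type":"number"}},"fingers":{"type":"number"}}}},"force":{"type":"number"}},"required":["plan"]}

```bash
mkdir -p pics; ls; python3 - <<'E'
from workcell import *
import cv2,numpy as np
o=get_obs();print({k:np.round(v,3).tolist() for k,v in o.items()}, tip_reach)
for n in ["scene","top"]:
    c=camera(n);print(n,c["fx"],c["fy"],c["cx"],c["cy"],c["k1"],c["R"].tolist(),c["t"].tolist())
    np.savez(f"{n}.npz",**c)
    cv2.imwrite(f"pics/{n}0.png",cv2.resize(c["color"][...,::-1],(768,576)))
E
```

```text
pics
{'clock': 0.0, 'joint_pos': [1.164, 0.333, -0.065, 1.461, 0.022, 1.35, -0.088], 'joint_velocities': [0.001, -0.0, -0.0, 0.001, -0.001, -0.002, 0.001], 'tau': [0.0, -62.544, 0.049, -39.161, 0.016, 0.01, 0.0], 'position': [0.234, -0.579, 0.242], 'ee_rot': [0.982, 0.191, -0.0, -0.001], 'ft_force': [-0.424, 0.711, 0.231], 'torque': [0.01, 0.028, -0.005], 'grasp_force': 0.0, 'grip_width': 0.997} 0.011
scene 418.9247475491842 418.9247475491842 257.59340087237945 194.70193793774357 0.03336291984678881 [[-0.7401520008703055, -0.6723550605896998, -0.010662462525335016], [-0.41839295875715865, 0.4728791071639947, -0.7754564346694234], [0.5264241138759828, -0.5694945324647149, -0.6313110404726674]] [0.3606678142195628, 0.28633509882483404, 0.8233245597361419]
top 402.1555659818326 402.1555659818326 255.87698692571138 192.19621624795704 -0.11186641849507363 [[0.011382410257298529, -0.9996621948883279, -0.02336529151936957], [-0.9902149420413155, -0.0080184881459785, -0.13932003591001005], [0.13908561857664595, 0.02472245859342028, -0.989971712093961]] [-0.042828993384731145, 0.543346746098328, 1.2412353208920746]
```

View pics/scene0.png

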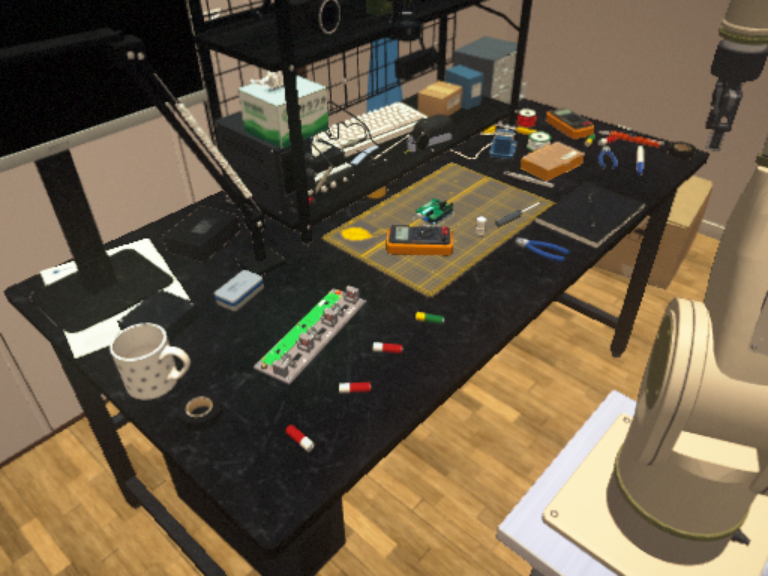

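View pics/top0.png

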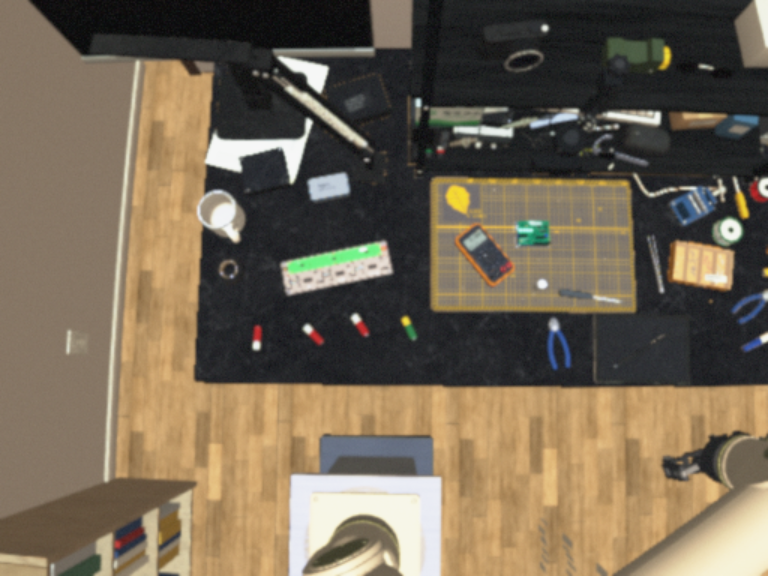

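The top view shows the charged cells at about (258,338), (313,334) and (360,325). The spent one is at (408,328), and the sled at (337,268) has its green board towards +x. In the scene view the red cells are at (300,437), (355,387) and (388,348). Next I'll get rough positions.

```bash
cat >h.py <<'E'
import numpy as np,cv2
from scipy.spatial.transform import Rotation as Ro
def cam_pose(c,obs=None):
    "world_from_camera R,p"
    if "R" in c: R=np.array(c["R"]).T; return R,-R@np.array(c["t"])
    T=np.array(c["tool_from_camera"]); Rt=Ro.from_quat(obs["ee_rot"]).as_matrix()
    return Rt@T[:3,:3], Rt@T[:3,3]+np.array(obs["position"])
def cast(c,uv,z,pose):
    K=np.array([[c["fx"],0,c["cx"]],[0,c["fy"],c["cy"]],[0,0,1.]])
    n=cv2.undistortPoints(np.float64(uv).reshape(-1,1,2),K,np.array([float(c["k1"]),0,0,0])).reshape(-1,2)
    d=np.c_[n,np.ones(len(n))]@pose[0].T
    return pose[1]+d*((z-pose[1][2])/d[:,2])[:,None]
def hsv(c): return cv2.cvtColor(c["color"],cv2.COLOR_RGB2HSV)
def blobs(m,amin):
    n,l,s,ce=cv2.connectedComponentsWithStats(m.astype(np.uint8),connectivity=8)
    return [(s[i,4],ce[i],l==i) for i in range(1,n) if s[i,4]>=amin]
E
python3 - <<'E'
from h import *
for n in ["scene","top"]:
    c=dict(np.load(n+".npz"));P=cam_pose(c);H=hsv(c).astype(int)
    h,s,v=H[...,0],H[...,1],H[...,2]
    for nm,m in [("red",((h<8)|(h>172))&(s>150)&(v>70)),("white",(s<60)&(v>150)),("green",(h>50)&(h<75)&(s>110)&(v>120))]:
        for a,ce,_ in blobs(m,20):
            p=cast(c,ce,.012,P)[0]
            if .3<p[0]<.75 and -.15<p[1]<.4: print(n,nm,a,ce.round(),p.round(3))
E
```

```text
scene red 73 [261. 232.] [0.46  0.017 0.012]
scene red 84 [240. 258.] [0.44  0.115 0.012]
scene red 92 [196. 288.] [0.448 0.242 0.012]
scene white 481 [209. 227.] [0.569 0.092 0.012]
scene white 33 [220. 207.] [0.605 0.019 0.012]
scene white 38 [204. 223.] [0.589 0.09  0.012]
scene white 24 [251. 230.] [0.483 0.028 0.012]
scene white 41 [187. 242.] [0.572 0.162 0.012]
scene white 32 [116. 249.] [0.682 0.291 0.012]
scene white 30 [229. 257.] [0.459 0.13  0.012]
scene white 41 [204. 295.] [0.422 0.241 0.012]
scene green 453 [199. 220.] [0.61  0.09  0.012]
top red 46 [241. 218.] [0.461 0.01  0.012]
top red 50 [171. 222.] [0.449 0.236 0.012]
top red 47 [210. 225.] [0.44  0.108 0.012]
top white 662 [146. 142.] [0.715 0.334 0.012]
top white 935 [225. 182.] [0.579 0.065 0.012]
top white 27 [237. 212.] [0.483 0.025 0.012]
top white 27 [205. 219.] [0.459 0.128 0.012]
top white 26 [170. 230.] [0.422 0.238 0.012]
top green 322 [221. 172.] [0.612 0.077 0.012]
top green 23 [273. 221.] [ 0.456 -0.094  0.012]
```

move_arm:
  plan:
    - {"delta_pos":[0.305,-0.179,-0.06],"turn":[0,0,-0.6]}
    - {"delta_pos":[0.305,-0.179,-0.06],"turn":[0,0,-0.6]}
    - {"delta_pos":[0.305,-0.179,-0.06],"turn":[0,0,-0.6]}
    - {"delta_pos":[0.305,-0.179,-0.06],"turn":[0,0,-0.6]}
    - {"delta_pos":[0.305,-0.179,-0.06],"turn":[0,0,-1.326]}
    - {"delta_pos":[0.509,-0.549,-0.08],"turn":[0,0,-1.326]}
    - {"delta_pos":[0.509,-0.549,-0.08],"turn":[0,0,-1.326]}
    - {"delta_pos":[0.509,-0.549,-0.08],"turn":[0,0,-1.326]}
    - {"delta_pos":[0.509,-0.549,-0.08],"turn":[0,0,-1.326]}
    - {"delta_pos":[0.509,-0.549,-0.08],"turn":[0,0,-1.326]}
    - {"delta_pos":[0.509,-0.549,-0.08],"turn":[0,0,-1.326]}
    - {"delta_pos":[0.509,-0.549,-0.08],"turn":[0,0,-1.326]}

```text
validation failed for argument at $.pl...
```

```bash
python3 - <<'E'
from workcell import *
from h import *
o=get_obs();c=camera("wrist")
print(o["clock"],np.round(o["position"],4),np.round(o["ee_rot"],4),np.round(o["joint_pos"],2),np.round(o["joint_velocities"],2))
print(np.round(c["tool_from_camera"],4).tolist(),c["fx"],c["cx"],c["cy"],c["k1"])
np.savez("w0.npz",**c,position=o["position"],ee_rot=o["ee_rot"])
cv2.imwrite("pics/w0.png",cv2.resize(c["color"][...,::-1],(768,576)))
E
```

```text
0.1 [ 0.2339 -0.5792  0.2416] [ 9.816e-01  1.907e-01 -1.000e-04 -6.000e-04] [ 1.16  0.33 -0.06  1.46  0.02  1.35 -0.09] [-0. -0. -0. -0. -0.  0. -0.]
[[0.0005, -0.9652, -0.2615, 0.066], [1.0, 0.0002, 0.0012, 0.0006], [-0.0011, -0.2615, 0.9652, -0.1318], [0.0, 0.0, 0.0, 1.0]] 315.1627381199224 253.61908780758068 193.59556825836836 -0.039660431188946244
```

move_arm:
  plan:
    - {"delta_pos":[0.305,-0.179,-0.03],"turn":[0,0,-0.6],"fingers":0.4}
    - {"delta_pos":[0.305,-0.179,-0.03],"turn":[0,0,-0.6],"fingers":0.4}
    - {"delta_pos":[0.305,-0.179,-0.03],"turn":[0,0,-0.6],"fingers":0.4}
    - {"delta_pos":[0.305,-0.179,-0.03],"turn":[0,0,-0.6],"fingers":0.4}
    - {"delta_pos":[0.305,-0.179,-0.03],"turn":[0,0,-1.326],"fingers":0.4}
    - {"delta_pos":[0.524,-0.586,0.02],"turn":[0,0,-1.326],"fingers":0.4}
    - {"delta_pos":[0.524,-0.586,0.02],"turn":[0,0,-1.326],"fingers":0.4}
    - {"delta_pos":[0.524,-0.586,0.02],"turn":[0,0,-1.326],"fingers":0.4}
    - {"delta_pos":[0.524,-0.586,0.02],"turn":[0,0,-1.326],"fingers":0.4}
    - {"delta_pos":[0.524,-0.586,0.02],"turn":[0,0,-1.326],"fingers":0.4}
    - {"delta_pos":[0.524,-0.586,0.02],"turn":[0,0,-1.326],"fingers":0.4}
    - {"delta_pos":[0.524,-0.586,0.02],"turn":[0,0,-1.326],"fingers":0.4}

```text
clock: 1.65
position: [0.4908, 0.0993, 0.2281]
ee_rot: [0.657, 0.754, 0.0, 0.0]
ft_force: [0.8, -0.8, 0.6]
grip_width: 0.603
grasp_force: 0.0
```

move_arm:
  plan:
    - {"delta_pos":[0.04,0.01,0.008],"turn":[0,0,0],"fingers":0.6}
    - {"delta_pos":[0.04,0.01,0.008],"turn":[0,0,0],"fingers":0.6}
    - {"delta_pos":[0.04,0.01,0.008],"turn":[0,0,0],"fingers":0.6}

```text
clock: 2.02
position: [0.4952, 0.1379, 0.22]
ee_rot: [0.656, 0.754, -0.0, -0.0]
ft_force: [-0.7, -0.5, 0.5]
grip_width: 0.403
grasp_force: 0.0
```

```bash
cat >snap.py <<'E'
import sys
from workcell import *
from h import *
o=get_obs();c=camera("wrist");n=sys.argv[1]
print(o["clock"],np.round(o["position"],4),np.round(o["ee_rot"],4),np.round(o["joint_pos"],2),np.abs(o["joint_velocities"]).max().round(3))
np.savez(n+".npz",**c,position=o["position"],ee_rot=o["ee_rot"])
if len(sys.argv)>2: cv2.imwrite(f"pics/{n}.png",cv2.resize(c["color"][...,::-1],(768,576)))
E
python3 snap.py w0 1
```

```text
2.025 [0.4952 0.1379 0.22  ] [ 6.564e-01  7.544e-01 -3.000e-04 -0.000e+00] [ 0.38  0.18 -0.81  1.75  0.14  1.27 -0.33] 0.019
```

View pics/w0.png

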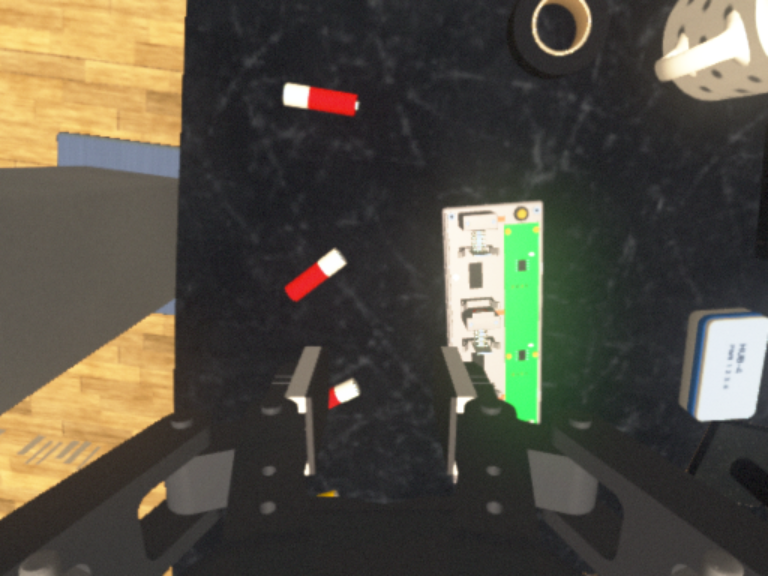

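The wrist view shows cell C at (320,100), B at (315,275), A half hidden by a finger at (345,393), and the sled's +y end with corners (443,209) and (543,202). Measuring these.

```bash
cat >>h.py <<'E'
def load(n):
    c=dict(np.load(n+".npz")); return c,cam_pose(c,c)
def cells(c,P,zax=.0072):
    H=hsv(c).astype(int);h,s,v=H[...,0],H[...,1],H[...,2]
    red=((h<8)|(h>172))&(s>130)&(v>60); wh=(s<70)&(v>140)
    for a,ce,m in blobs(red,80):
        k=cv2.dilate(m.astype(np.uint8),np.ones((5,5)))
        best=[b for b in blobs(wh,30) if (b[2]&(k>0)).sum()>4]
        best=[b for b in best if b[0]>0.25*a]
        if not best: continue
        w=max(best,key=lambda b:b[0])
        f=(m|w[2]).astype(np.uint8); f=cv2.morphologyEx(f,cv2.MORPH_CLOSE,np.ones((3,3)))
        p=np.argwhere(f)[:,::-1]; X=cast(c,p,zax,P)[:,:2]
        r=cv2.minAreaRect(np.float32(X*1000)); cen=np.array(r[0])/1000
        e=np.linalg.svd(X-X.mean(0),full_matrices=False)[2][0]
        d=cast(c,[w[1]],zax,P)[0,:2]-cast(c,[ce],zax,P)[0,:2]
        if e@d<0:e=-e
        print("cell px",(ce*1.5).round(),"rect",cen.round(4),"mean",X.mean(0).round(4),np.round(r[1],1),"dir deg",np.degrees(np.arctan2(e[1],e[0])).round(1),"area",a,w[0])
E
python3 - <<'E'
from h import *
c,P=load("w0");cells(c,P)
g=c["color"].astype(int);mx=g.max(2)
H=hsv(c).astype(int)
lit=(mx>110).astype(np.uint8)
# tray outline
L=[];R=[];T=[]
for r in range(145,222):
    row=mx[r]
    a=np.argmax(row[280:330]>100)+280
    # right edge: last bright not in glow -> gray rim
    L.append((a-.5,r))
for col in range(300,358):
    colv=mx[:,col]; a=np.argmax(colv[115:160]>110)+115; T.append((col,a-.5))
def fit(p,z=.006):
    X=cast(c,p,z,P)[:,:2]; l=cv2.fitLine(np.float32(X*1000),cv2.DIST_HUBER,0,.01,.01).ravel()
    return l[:2],l[2:]/1000, X
d,p,X=fit(L);print("left",np.degrees(np.arctan2(d[1],d[0])),p)
d2,p2,X2=fit(T);print("top",np.degrees(np.arctan2(d2[1],d2[0])),p2, X2[[0,20,-1]].round(4))
yax=d*np.sign(d[1]);xax=np.array([yax[1],-yax[0]])
print("top y",p2@yax,"left x",p@xax, "yaw",np.degrees(np.arctan2(-yax[0],yax[1])))
M=np.array([[p@xax+.037],[ (p2@yax)-.118]])
print("origin",(xax*M[0]+yax*M[1]))
cv2.imwrite("pics/sl.png",cv2.resize(c["color"][120:300,270:380,::-1],None,fx=3,fy=3,interpolation=cv2.INTER_CUBIC))
E
```

```text
cell px [332. 101.] rect [0.4392 0.2387] mean [0.4394 0.2387] [15.8 50.9] dir deg 178.6 area 522 247
cell px [305. 282.] rect [0.4482 0.1146] mean [0.4482 0.1145] [52. 16.] dir deg 45.5 area 398 207
left -77.641235 [0.5446972  0.12783964]
top 12.613925 [0.57078576 0.18570681] [[0.5405 0.179 ]
 [0.5618 0.1832]
 [0.6012 0.1921]]
top y 0.059236772 left x 0.55943656 yaw 12.35876
origin [0.5951923 0.0702552]
```

View pics/sl.png

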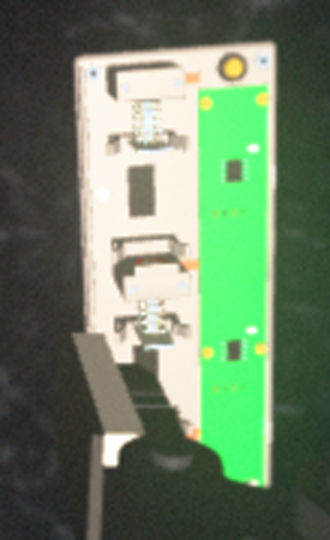

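```bash
cat >>h.py <<'E'
def delta(targets,obs):
    "targets: (x,y,z,yaw_deg of tool x,tilt_deg: + lowers the tool-x-forward end); prints tool-frame shift+turn"
    R0=Ro.from_quat(obs["ee_rot"]);p0=np.array(obs["position"])
    for x,y,z,yaw,ti in targets:
        R1=Ro.from_euler("z",yaw,degrees=True)*Ro.from_euler("y",ti,degrees=True)*Ro.from_euler("x",180,degrees=True)
        print((x,y,z,yaw,ti),"->",R0.inv().apply(np.array([x,y,z])-p0).round(4).tolist(),(R0.inv()*R1).as_rotvec().round(3).tolist())
E
python3 - <<'E'
from workcell import *
from h import *
delta([(.4482,.1145,.06,45.5,0),(.4482,.1145,.012,45.5,0),(.4482,.1145,.12,45.5,0)],get_obs())
E
```

```text
(0.4482, 0.1145, 0.06, 45.5, 0) -> [-0.0161, -0.0498, 0.1601] [0.0, 0.001, 0.914]
(0.4482, 0.1145, 0.012, 45.5, 0) -> [-0.016, -0.0498, 0.2081] [0.0, 0.001, 0.914]
(0.4482, 0.1145, 0.12, 45.5, 0) -> [-0.0161, -0.0498, 0.1001] [0.0, 0.001, 0.914]
```

move_arm:
  force: 50
  plan:
    - {"delta_pos":[-0.016,-0.05,0.16],"turn":[0,0,0.914],"fingers":0.6}
    - {"delta_pos":[-0.016,-0.05,0.16],"turn":[0,0,0.914],"fingers":0.6}
    - {"delta_pos":[-0.016,-0.05,0.16],"turn":[0,0,0.914],"fingers":0.6}
    - {"delta_pos":[-0.016,-0.05,0.16],"turn":[0,0,0.914],"fingers":0.6}
    - {"delta_pos":[-0.016,-0.05,0.16],"turn":[0,0,0.914],"fingers":0.6}
    - {"delta_pos":[-0.016,-0.05,0.19],"turn":[0,0,0.914],"fingers":0.6}
    - {"delta_pos":[-0.016,-0.05,0.2065],"turn":[0,0,0.914],"fingers":0.6}
    - {"delta_pos":[-0.016,-0.05,0.2065],"turn":[0,0,0.914],"fingers":0.6}
    - {"delta_pos":[-0.016,-0.05,0.2065],"turn":[0,0,0.914],"fingers":1.0}
    - {"delta_pos":[-0.016,-0.05,0.2065],"turn":[0,0,0.914],"fingers":1.0}
    - {"delta_pos":[-0.016,-0.05,0.2065],"turn":[0,0,0.914],"fingers":1.0}

```text
clock: 3.45
position: [0.4486, 0.1159, 0.0146]
ee_rot: [0.922, 0.387, 0.001, 0.0]
ft_force: [-1.3, -2.0, 7.2]
grip_width: 0.147
grasp_force: 50.4
```

```bash
python3 - <<'E'
from workcell import *
from h import *
o=get_obs();print(o["position"],Ro.from_quat(o["ee_rot"]).as_matrix().round(3).tolist())
# hover beside sled: 60mm toward -x (sled) of bay1 mid, to see sled; and above bay1
yaw=12.4;y=np.array([-np.sin(np.radians(yaw)),np.cos(np.radians(yaw))]);x=np.array([y[1],-y[0]])
og=np.array([.5952,.0703]);b=og+.072*y
print("bay1 mid",b)
h=b-.075*x
delta([(.4482,.1145,.10,45.5,0),(*h,.10,102.4,0)],o)
E
```

```text
[0.44861391 0.11585335 0.01457432] [[0.7, 0.714, 0.002], [0.714, -0.7, -0.0], [0.001, 0.001, -1.0]]
bay1 mid [0.57973906 0.1406204 ]
(0.4482, 0.1145, 0.1, 45.5, 0) -> [-0.0012, 0.0008, -0.0854] [0.001, -0.001, 0.002]
(np.float64(0.5064886355689088), np.float64(0.12451525450253036), 0.1, 102.4, 0) -> [0.0468, 0.0354, -0.0853] [0.002, -0.0, -0.992]
```

move_arm:
  plan:
    - {"delta_pos":[-0.001,0.001,-0.05],"turn":[0,0,0],"fingers":1.0}
    - {"delta_pos":[0.047,0.035,-0.085],"turn":[0,0,-0.992],"fingers":1.0}
    - {"delta_pos":[0.047,0.035,-0.085],"turn":[0,0,-0.992],"fingers":1.0}
    - {"delta_pos":[0.047,0.035,-0.085],"turn":[0,0,-0.992],"fingers":1.0}
    - {"delta_pos":[0.047,0.035,-0.085],"turn":[0,0,-0.992],"fingers":1.0}
    - {"delta_pos":[0.047,0.035,-0.085],"turn":[0,0,-0.992],"fingers":1.0}
    - {"delta_pos":[0.047,0.035,-0.085],"turn":[0,0,-0.992],"fingers":1.0}
    - {"delta_pos":[0.047,0.035,-0.085],"turn":[0,0,-0.992],"fingers":1.0}

```text
clock: 4.45
position: [0.5058, 0.1249, 0.0989]
ee_rot: [0.627, 0.779, 0.0, 0.0]
ft_force: [-0.3, -0.0, -0.2]
grip_width: 0.151
grasp_force: 49.5
```

```bash
python3 snap.py w1 1
```

```text
4.45 [0.5058 0.1249 0.0989] [6.266e-01 7.793e-01 1.000e-04 1.000e-04] [ 0.38  0.35 -0.82  1.86  0.29  1.05 -0.34] 0.032
```

View pics/w1.png

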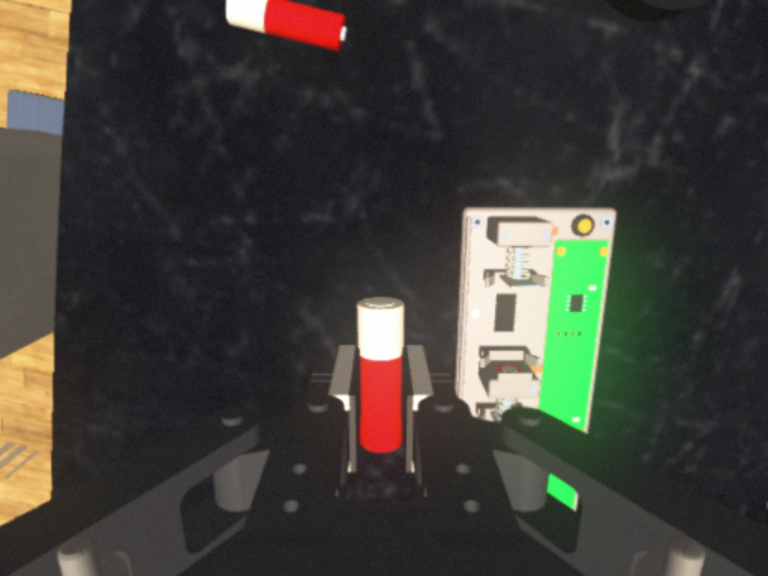

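The held cell runs from (380,302) flat to (381,450) button. The sled corners are (464,209) and (614,209). Bay 1's plate is near (515,280) and its fixed block near (510,375). I'll refine these.

```bash
python3 - <<'E'
from h import *
c,P=load("w1")
mx=c["color"].max(2).astype(int)
L=[];T=[]
for r in range(145,250): L.append((np.argmax(mx[r,285:340]>110)+285-.5,r))
for col in range(318,400): T.append((col,np.argmax(mx[125:165,col]>120)+125-.5))
def fit(p,z=.006):
    X=cast(c,p,z,P)[:,:2]; l=cv2.fitLine(np.float32(X*1000),cv2.DIST_HUBER,0,.01,.01).ravel()
    return l[:2],l[2:]/1000
d,p=fit(L);d2,p2=fit(T)
yawL=np.degrees(np.arctan2(-d[0]*np.sign(d[1]),abs(d[1])));yawT=np.degrees(np.arctan2(d2[1]*np.sign(d2[0]),abs(d2[0])))
print("yaw L,T",yawL,yawT)
for yaw in(yawL,(yawL+yawT)/2,yawT):
    a=np.radians(yaw);x=np.array([np.cos(a),np.sin(a)]);y=np.array([-x[1],x[0]])
    og=x*(p@x+.037)+y*(p2@y-.118);print("yaw",yaw,"origin",og.round(4))
a=np.radians((yawL+yawT)/2);x=np.array([np.cos(a),np.sin(a)]);y=np.array([-x[1],x[0]]);og=x*(p@x+.037)+y*(p2@y-.118)
v,u=np.mgrid[0:384,0:512];z=c["range_z"];uv=np.c_[u.ravel(),v.ravel()].astype(float)
K=np.array([[c["fx"],0,c["cx"]],[0,c["fy"],c["cy"]],[0,0,1.]])
n=cv2.undistortPoints(uv.reshape(-1,1,2),K,np.array([float(c["k1"]),0,0,0])).reshape(-1,2)
X=(np.c_[n,np.ones(len(n))]*z.ravel()[:,None])@P[0].T+P[1]
s=(X[:,:2]-og)@np.c_[x,y]
ok=(z.ravel()>0)&(abs(s[:,0])<.045)&(s[:,1]>.03)&(s[:,1]<.13)
print("tray z",np.percentile(X[ok,2],[5,25,50,75,95]).round(4))
for nm,lo,hi,zl in[("plate",.08,.105,.026),("block1",.03,.06,.026),("spring hold",.105,.12,.02)]:
    m=ok&(s[:,1]>lo)&(s[:,1]<hi)&(X[:,2]>zl)&(X[:,2]<.04)
    if m.sum(): print(nm,m.sum(),"x",np.percentile(s[m,0],[2,50,98]).round(4),"y",np.percentile(s[m,1],[2,25,50,75,98]).round(4),"z",np.percentile(X[m,2],[50,95]).round(4))
# red ring / held cell in tool coords
H=hsv(c).astype(int);h,sa,vv=H[...,0],H[...,1],H[...,2]
R=((h<8)|(h>172))&(sa>130)&(vv>50)
for a_,ce,m in blobs(R,8):
    print("red",a_,ce.round(1))
held=np.zeros_like(R);held[195:305,235:272]=((R|((sa<90)&(vv>150)))[195:305,235:272])
b=max(blobs(held,100),key=lambda t:t[0])[2];pp=np.argwhere(b)[:,::-1]
print("held px",pp.min(0),pp.max(0))
TC=c["tool_from_camera"];Pt=(TC[:3,:3],TC[:3,3])
for zz in(.0005,.0075,.0145): # top, axis, bottom
    q=cast(c,[(254,pp.min(0)[1]),(254,pp.max(0)[1]),(pp.min(0)[0],230),(pp.max(0)[0],230)],zz,Pt);print(zz,q[:2,:2].round(4).tolist(),q[2:,1].round(4))
m=b.ravel()&(z.ravel()>0)
Xt=(np.c_[n,np.ones(len(n))]*z.ravel()[:,None])[m]@TC[:3,:3].T+TC[:3,3]
print("held cloud x",np.percentile(Xt[:,0],[1,99]).round(4),"y",np.percentile(Xt[:,1],[2,98]).round(4),"z",np.percentile(Xt[:,2],[2,10,50,90]).round(4))
sl=Xt[abs(Xt[:,1]-np.median(Xt[:,1]))<.002]; print("axis slope z vs x",np.polyfit(sl[:,0],sl[:,2],1))
E
```

```text
yaw L,T 12.46475 12.302925
yaw 12.46475 origin [0.5952 0.0703]
yaw 12.383838 origin [0.5951 0.0703]
yaw 12.302925 origin [0.595  0.0703]
tray z [-0.      0.0062  0.0128  0.1592  0.1751]
plate 187 x [-0.0253 -0.0142 -0.0032] y [0.0862 0.0869 0.0919 0.1039 0.105 ] z [0.0293 0.0347]
block1 592 x [-0.0254 -0.0145 -0.0028] y [0.0316 0.0349 0.038  0.0409 0.0446] z [0.0314 0.0324]
spring hold 607 x [-0.0256 -0.0149 -0.0029] y [0.1051 0.1076 0.1099 0.1123 0.1141] z [0.0291 0.0303]
red 1338 [202.5  15.5]
red 1739 [253.5 270.3]
red 12 [333.2 244.8]
held px [238 201] [268 302]
0.0005 [[0.0263, 0.0001], [-0.0246, 0.0001]] [-0.0071  0.0064]
0.0075 [[0.0242, 0.0001], [-0.0294, 0.0001]] [-0.0075  0.0067]
0.0145 [[0.0221, 0.0001], [-0.0342, 0.0002]] [-0.0078  0.0071]
held cloud x [-0.0242  0.0244] y [-0.0067  0.0064] z [-0.0008 -0.0002  0.0011  0.0037]
axis slope z vs x [-0.18920087  0.00106779]
```

```bash
cat >>h.py <<'E'
def cloud(c,P):
    v,u=np.mgrid[0:384,0:512];z=c["range_z"].ravel();uv=np.c_[u.ravel(),v.ravel()].astype(float)
    K=np.array([[c["fx"],0,c["cx"]],[0,c["fy"],c["cy"]],[0,0,1.]])
    n=cv2.undistortPoints(uv.reshape(-1,1,2),K,np.array([float(c["k1"]),0,0,0])).reshape(-1,2)
    X=(np.c_[n,np.ones(len(n))]*z[:,None])@P[0].T+P[1]; X[z<=0]=np.nan
    return X
def prof(a,b,lo,hi,st,q=50):
    for t in np.arange(lo,hi,st):
        m=(a>=t)&(a<t+st)
        if m.sum()>2: print(f"{1000*t:.0f}:{1000*np.nanpercentile(b[m],q):.1f}({m.sum()})",end=" ")
    print()
E
python3 - <<'E'
from h import *
c,P=load("w1");TC=c["tool_from_camera"]
X=cloud(c,(TC[:3,:3],TC[:3,3]))
m=(abs(X[:,1])<.0015)&(abs(X[:,0])<.03)&(abs(X[:,2])<.03)
print("held z(x)");prof(X[m,0],X[m,2],-.03,.03,.002)
og=np.array([.5951,.0703]);a=np.radians(12.4);x=np.array([np.cos(a),np.sin(a)]);y=np.array([-x[1],x[0]])
W=cloud(c,P);s=(W[:,:2]-og)@np.c_[x,y]
m=(abs(s[:,0]+.0143)<.005)&(s[:,1]>.02)&(s[:,1]<.12)
print("bay z(y) max");prof(s[m,1],W[m,2],.02,.12,.001,80)
m=(abs(s[:,0]+.0143)<.02)&(s[:,1]>.078)&(s[:,1]<.085)
print("cheeks z(x)");prof(s[m,0],W[m,2],-.035,.01,.001,80)
cv2.imwrite("pics/b1.png",cv2.resize(c["color"][135:285,295:400,::-1],None,fx=4,fy=4,interpolation=cv2.INTER_CUBIC))
E
```

```text
held z(x)
-24:0.4(23) -22:0.2(20) -20:-0.1(23) -18:0.2(22) -16:0.1(22) -14:-0.1(24) -12:0.2(23) -10:-0.0(21) -8:0.1(25) -6:0.1(23) -4:0.2(26) -2:0.0(27) 0:0.2(29) 2:0.1(28) 4:0.2(25) 6:0.1(30) 8:0.1(31) 10:0.1(27) 12:0.1(29) 14:0.2(31) 16:0.1(28) 18:0.1(32) 20:0.2(29) 22:0.3(34) 24:5.1(55) 
bay z(y) max
20:22.1(9) 21:23.3(7) 22:23.9(11) 23:24.4(15) 24:23.5(8) 25:25.0(6) 26:25.8(17) 27:26.0(3) 31:31.3(8) 32:32.0(21) 33:31.8(19) 34:32.1(18) 35:32.1(19) 36:32.1(20) 37:31.7(17) 38:32.0(19) 39:32.1(20) 40:31.4(39) 41:22.9(93) 42:32.1(27) 43:31.9(36) 44:31.5(39) 45:13.7(18) 46:13.8(15) 47:13.7(36) 48:12.4(47) 49:7.0(15) 50:6.9(14) 51:6.9(14) 52:6.4(18) 53:6.7(18) 54:6.9(15) 55:6.7(14) 56:7.0(18) 57:7.1(15) 58:7.2(15) 59:7.5(19) 60:7.4(14) 61:7.4(21) 62:7.1(16) 63:7.0(15) 64:7.5(18) 65:6.8(17) 66:7.2(16) 67:7.5(13) 68:6.8(21) 69:7.1(18) 70:7.1(16) 71:6.9(17) 72:6.9(24) 73:7.2(15) 74:7.6(13) 75:6.9(22) 76:6.6(15) 77:6.8(17) 78:6.6(16) 79:7.0(13) 80:6.7(8) 81:6.9(7) 82:173.8(22) 83:173.7(192) 84:174.1(86) 86:34.0(56) 87:32.2(66) 88:24.9(46) 89:22.1(30) 90:22.5(21) 91:25.6(24) 92:24.4(29) 93:22.5(31) 94:23.8(14) 95:25.5(33) 96:21.9(32) 97:22.3(16) 98:25.1(29) 99:23.1(26) 100:22.6(14) 101:23.0(6) 102:26.5(14) 103:29.4(15) 104:29.6(17) 105:30.0(30) 106:29.4(23) 107:29.8(23) 108:29.4(26) 109:29.8(20) 110:29.5(29) 111:30.1(18) 112:29.8(30) 113:28.8(28) 114:23.5(75) 115:6.4(15) 116:6.1(28) 117:4.9(29) 118:1.0(14) 119:1.0(21) 
cheeks z(x)
-35:164.8(96) -34:166.4(373) -33:175.4(526) -32:175.3(537) -31:174.2(465) -30:175.5(343) -29:173.7(306) -28:175.6(340) -27:176.8(418) -26:177.7(340) -25:178.2(336) -24:177.6(255) -23:177.6(268) -22:177.1(235) -21:176.5(193) -20:174.4(162) -19:174.5(124) -18:173.7(93) -17:172.6(47) -16:172.0(15) -15:7.3(8) -14:6.7(4) -13:6.2(3) -5:15.8(3) -4:18.1(4) -3:19.8(6) -2:20.6(5) -1:22.0(7) 0:22.7(4) 2:6.9(3) 3:7.2(4)
```

View pics/b1.png

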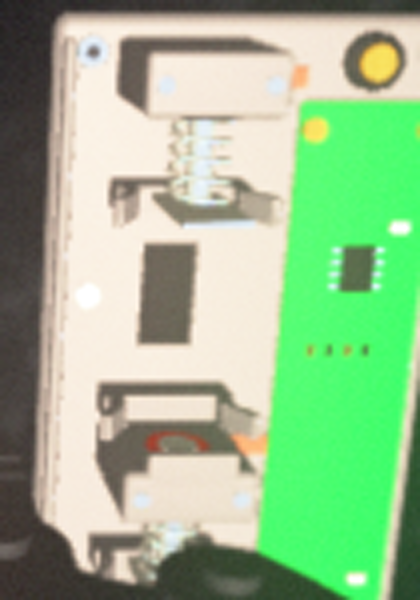

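The crop shows bay 1: the plate top edge is at crop (215,220), the lip and block at (190,470), the red ring at (178,443), and the dot at (88,296). The bay's centreline lies 14 mm to -x of the tray middle.

```bash
cat >plan.py <<'E'
import sys
from workcell import *
from h import *
yaw=12.4;a=np.radians(yaw);sx=np.array([np.cos(a),np.sin(a)]);sy=np.array([-sx[1],sx[0]])
F1=np.array([.5951,.0703])-.0143*sx+.0413*sy
def way(bay,Bu,Bz,th,xc=0,off=0,top=0,dx=0):
    "TCP for button-bottom corner at (Bu,Bz) mm; off: tool-x of cell centre (mm); top: tool z of cell top"
    t=np.radians(th);d=np.array([np.cos(t),-np.sin(t)]);n=np.array([np.sin(t),np.cos(t)])
    q=np.array([Bu,Bz])+(24.4-off)*d+(14.4+top)*n
    p=F1-.072*(bay-1)*sy+q[0]/1000*sy+dx/1000*sx
    return (p[0].round(5),p[1].round(5),(q[1]/1000).round(5),yaw+90,th)
E
python3 - <<'E'
from plan import *
print("F1",F1)
delta([way(1,-9,55,20),way(1,-9,33.5,20),way(1,-3,33.5,20)],get_obs())
E
```

```text
F1 [0.57226502 0.10756585]
(np.float64(0.56822), np.float64(0.12598), np.float64(0.06019), 102.4, 20) -> [-0.0123, 0.0612, 0.0387] [0.0, -0.349, -0.001]
(np.float64(0.56822), np.float64(0.12598), np.float64(0.03869), 102.4, 20) -> [-0.0123, 0.0612, 0.0602] [0.0, -0.349, -0.001]
(np.float64(0.56693), np.float64(0.13184), np.float64(0.03869), 102.4, 20) -> [-0.0063, 0.0612, 0.0602] [0.0, -0.349, -0.001]
```

move_arm:
  plan:
    - {"delta_pos":[-0.012,0.061,0.02],"turn":[0,-0.349,0],"fingers":1.0}
    - {"delta_pos":[-0.012,0.061,0.039],"turn":[0,-0.349,0],"fingers":1.0}
    - {"delta_pos":[-0.012,0.061,0.039],"turn":[0,-0.349,0],"fingers":1.0}
    - {"delta_pos":[-0.012,0.061,0.039],"turn":[0,-0.349,0],"fingers":1.0}
    - {"delta_pos":[-0.012,0.061,0.039],"turn":[0,-0.349,0],"fingers":1.0}

```text
clock: 5.12
position: [0.5686, 0.1248, 0.0605]
ee_rot: [0.618, 0.767, -0.108, 0.136]
ft_force: [-1.1, 0.1, 0.3]
grip_width: 0.143
grasp_force: 49.5
```

```bash
python3 - <<'E'
from plan import *
o=get_obs();print(o["position"].round(4) if hasattr(o["position"],"round") else o["position"],np.round(o["ft_force"],1),np.round(o["ft_force"][:2]@np.c_[sx,sy],1),np.abs(o["joint_velocities"]).max())
delta([way(1,-9,55,20),way(1,-9,33.5,20),way(1,-3,33.5,20),way(1,5.2,32.5,20),way(1,5.2,24,10),way(1,5,14.2,0)],o)
E
```

```text
[0.5686 0.1248 0.0605] [-1.1  0.1  0.3] [-1.   0.4] 0.0067335259792632735
(np.float64(0.56822), np.float64(0.12598), np.float64(0.06019), 102.4, 20) -> [0.0013, -0.0001, -0.0001] [0.0, -0.0, -0.003]
(np.float64(0.56822), np.float64(0.12598), np.float64(0.03869), 102.4, 20) -> [0.0086, -0.0001, 0.0201] [0.0, -0.0, -0.003]
(np.float64(0.56693), np.float64(0.13184), np.float64(0.03869), 102.4, 20) -> [0.0143, -0.0002, 0.018] [0.0, -0.0, -0.003]
(np.float64(0.56517), np.float64(0.13985), np.float64(0.03769), 102.4, 20) -> [0.0223, -0.0002, 0.0161] [0.0, -0.0, -0.003]
(np.float64(0.56545), np.float64(0.13856), np.float64(0.03394), 102.4, 10) -> [0.0224, -0.0002, 0.0201] [0.001, 0.175, -0.003]
(np.float64(0.56595), np.float64(0.13628), np.float64(0.0286), 102.4, 0) -> [0.022, -0.0002, 0.0259] [0.001, 0.349, -0.003]
```

move_arm:
  plan:
    - {"delta_pos":[0.004,0,0.01],"turn":[0,0,0],"fingers":1.0}
    - {"delta_pos":[0.0085,0,0.02],"turn":[0,0,0],"fingers":1.0}
    - {"delta_pos":[0.0085,0,0.02],"turn":[0,0,0],"fingers":1.0}
    - {"delta_pos":[0.0115,0,0.019],"turn":[0,0,0],"fingers":1.0}
    - {"delta_pos":[0.0145,0,0.018],"turn":[0,0,0],"fingers":1.0}
    - {"delta_pos":[0.0145,0,0.018],"turn":[0,0,0],"fingers":1.0}

```text
clock: 5.88
position: [0.5663, 0.1331, 0.0375]
ee_rot: [0.617, 0.768, -0.109, 0.135]
ft_force: [0.9, -3.2, 0.3]
grip_width: 0.146
grasp_force: 51.8
```

```bash
cat >st.py <<'E'
from plan import *
def st(bay):
    o=get_obs();p=np.array(o["position"]);s=(p[:2]-(F1-.072*(bay-1)*sy))@np.c_[sx,sy]*1000
    R=Ro.from_quat(o["ee_rot"]).as_matrix()
    print("t",round(o["clock"],2),"tcp sled x,u,z",s.round(2),(p[2]*1000).round(2),"tilt",np.degrees(np.arcsin(-R[2,0])).round(2),"F sled",(np.array(o["ft_force"][:2])@np.c_[sx,sy]).round(1),round(float(o["ft_force"][2]),1),"grip",round(float(o["grip_width"]),3))
    return o
E
python3 - <<'E'
from st import *
o=st(1);print((way(1,-3,33.5,20)))
delta([way(1,-3,33.5,20),way(1,5.2,32.5,20),way(1,5.2,24,10),way(1,5,14.2,0)],o)
E
```

```text
t 5.88 tcp sled x,u,z [-0.36 26.18] 37.47 tilt 20.04 F sled [ 0.2 -3.3] 0.3 grip 0.146
(np.float64(0.56693), np.float64(0.13184), np.float64(0.03869), 102.4, 20)
(np.float64(0.56693), np.float64(0.13184), np.float64(0.03869), 102.4, 20) -> [-0.0017, 0.0004, -0.0007] [-0.0, 0.001, 0.0]
(np.float64(0.56517), np.float64(0.13985), np.float64(0.03769), 102.4, 20) -> [0.0064, 0.0004, -0.0026] [-0.0, 0.001, 0.0]
(np.float64(0.56545), np.float64(0.13856), np.float64(0.03394), 102.4, 10) -> [0.0064, 0.0004, 0.0014] [-0.0, 0.175, 0.0]
(np.float64(0.56595), np.float64(0.13628), np.float64(0.0286), 102.4, 0) -> [0.0061, 0.0004, 0.0072] [-0.0, 0.35, 0.0]
```

move_arm:
  plan:
    - {"delta_pos":[0.002,0,-0.001],"turn":[0,0,0],"fingers":1.0}
    - {"delta_pos":[0.005,0,-0.002],"turn":[0,0,0],"fingers":1.0}
    - {"delta_pos":[0.0068,0,-0.0027],"turn":[0,0,0],"fingers":1.0}
    - {"delta_pos":[0.0068,0,-0.0027],"turn":[0,0,0],"fingers":1.0}
    - {"delta_pos":[0.0068,0,-0.0027],"turn":[0,0,0],"fingers":1.0}

```text
clock: 6.5
position: [0.565, 0.1386, 0.0377]
ee_rot: [0.617, 0.767, -0.11, 0.136]
ft_force: [4.0, -7.7, -2.9]
grip_width: 0.149
grasp_force: 51.3
```

```bash
cat >>st.py <<'E'
def B(o,bay,off=0,top=0):
    p=np.array(o["position"]);u=(p[:2]-(F1-.072*(bay-1)*sy))@sy*1000;R=Ro.from_quat(o["ee_rot"]).as_matrix();t=np.arcsin(-R[2,0])
    d=np.array([np.cos(t),-np.sin(t)]);n=np.array([np.sin(t),np.cos(t)]);b=np.array([u,p[2]*1000])-(24.4-off)*d-(14.4+top)*n
    f=b+48.8*d; print("B",b.round(2),"flat bottom",f.round(2),"flat top",(f+14.4*n).round(2))
E
python3 snap.py w2 1; python3 - <<'E'
from st import *
o=st(1);B(o,1)
delta([way(1,6,32,20),way(1,6,24,10),way(1,5.5,14.2,0),way(1,5.5,13.4,0),way(1,1,13.4,0)],o)
E
```

```text
6.5 [0.565  0.1386 0.0377] [ 0.6174  0.7669 -0.1101  0.1361] [-0.    0.58 -0.64  1.72  0.72  1.19 -0.73] 0.002
t 6.55 tcp sled x,u,z [-0.44 31.85] 37.73 tilt 20.16 F sled [ 1.9 -8.1] -1.8 grip 0.148
B [ 3.98 32.62] flat bottom [49.79 15.8 ] flat top [54.75 29.32]
(np.float64(0.565), np.float64(0.14063), np.float64(0.03719), 102.4, 20) -> [0.0021, 0.0004, -0.0002] [-0.001, 0.003, -0.001]
(np.float64(0.56528), np.float64(0.13934), np.float64(0.03394), 102.4, 10) -> [0.0019, 0.0004, 0.0033] [-0.001, 0.177, -0.001]
(np.float64(0.56584), np.float64(0.13677), np.float64(0.0286), 102.4, 0) -> [0.0013, 0.0004, 0.0092] [-0.001, 0.352, -0.001]
(np.float64(0.56584), np.float64(0.13677), np.float64(0.0278), 102.4, 0) -> [0.0016, 0.0004, 0.01] [-0.001, 0.352, -0.001]
(np.float64(0.56681), np.float64(0.13237), np.float64(0.0278), 102.4, 0) -> [-0.0026, 0.0005, 0.0115] [-0.001, 0.352, -0.001]
```

View pics/w2.png

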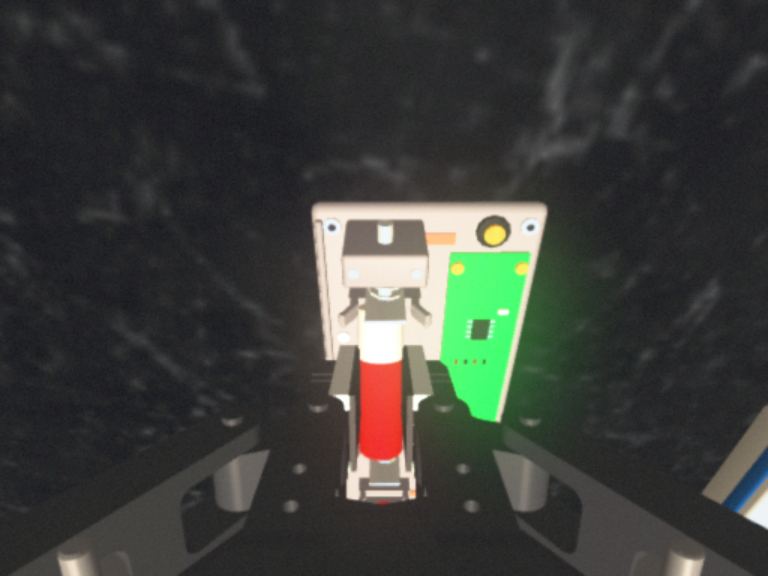

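The picture shows the plate pressed back, with the cell centred at column 381 and the bay's holder and saddle at about 387, so I'm roughly 1.5 mm to -x. I'll check the saddle's position along u in this picture too.

```bash
python3 - <<'E'
from plan import *
c,P=load("w2");g=c["color"]
def uv2(px,z):
    X=cast(c,px,z,P)[:,:2];return ((X-F1)@np.c_[sx,sy]*1000).round(1)
print("saddle rows");
for r in range(296,340,2): print(r,g[r,254:260].mean(0).round().astype(int).tolist(),"u@z13",uv2([(257,r)],.013)[0],"@z20",uv2([(257,r)],.020)[0][1],"@31",uv2([(257,r)],.0312)[0][1])
W=cloud(c,P);s=(W[:,:2]-F1)@np.c_[sx,sy]*1000
m=(s[:,1]>55)&(s[:,1]<75)&(W[:,2]>.026)&(W[:,2]<.034)
print("holder x",np.nanpercentile(s[m,0],[1,50,99]).round(2),"u",np.nanpercentile(s[m,1],[1,50,99]).round(2), "nominal u",(np.array([103,114])-41.3))
m=(abs(s[:,0])<5)&(s[:,1]>44)&(s[:,1]<64)&(W[:,2]>.0325)&(W[:,2]<.037)
print("plate top u",m.sum(),np.nanpercentile(s[m,1],[2,50,98]).round(2),"x",np.nanpercentile(s[m,0],[2,98]))
E
```

```text
saddle rows
296 [241, 51, 47] u@z13 [  1.6 -30.9] @z20 -21.4 @31 -6.3
298 [242, 52, 47] u@z13 [  1.6 -33. ] @z20 -23.4 @31 -8.0
300 [242, 53, 49] u@z13 [  1.6 -35.1] @z20 -25.4 @31 -9.8
302 [242, 51, 47] u@z13 [  1.7 -37.2] @z20 -27.4 @31 -11.7
304 [241, 50, 46] u@z13 [  1.7 -39.3] @z20 -29.4 @31 -13.5
306 [227, 110, 109] u@z13 [  1.7 -41.5] @z20 -31.5 @31 -15.4
308 [208, 214, 217] u@z13 [  1.7 -43.7] @z20 -33.6 @31 -17.3
310 [148, 135, 119] u@z13 [  1.7 -46. ] @z20 -35.7 @31 -19.2
312 [145, 133, 117] u@z13 [  1.7 -48.2] @z20 -37.8 @31 -21.1
314 [146, 135, 118] u@z13 [  1.7 -50.5] @z20 -40.0 @31 -23.1
316 [146, 135, 117] u@z13 [  1.7 -52.9] @z20 -42.2 @31 -25.1
318 [146, 134, 116] u@z13 [  1.8 -55.2] @z20 -44.4 @31 -27.1
320 [146, 135, 117] u@z13 [  1.8 -57.6] @z20 -46.7 @31 -29.1
322 [222, 229, 236] u@z13 [  1.8 -60.1] @z20 -49.0 @31 -31.2
324 [138, 130, 124] u@z13 [  1.8 -62.5] @z20 -51.3 @31 -33.3
326 [135, 120, 113] u@z13 [  1.8 -65. ] @z20 -53.6 @31 -35.5
328 [240, 226, 212] u@z13 [  1.8 -67.5] @z20 -56.0 @31 -37.6
330 [235, 220, 204] u@z13 [  1.8 -70.1] @z20 -58.5 @31 -39.8
332 [112, 100, 92] u@z13 [  1.8 -72.7] @z20 -60.9 @31 -42.0
334 [142, 72, 65] u@z13 [  1.9 -75.3] @z20 -63.4 @31 -44.3
336 [76, 45, 44] u@z13 [  1.9 -78. ] @z20 -65.9 @31 -46.6
338 [55, 48, 46] u@z13 [  1.9 -80.7] @z20 -68.5 @31 -48.9
holder x [-10.97   0.52  12.3 ] u [59.63 68.6  73.2 ] nominal u [61.7 72.7]
plate top u 149 [44.2  53.89 55.03] x [-4.58906161  4.79372392]
```

```bash
python3 - <<'E'
from st import *
o=st(1)
delta([way(1,6.4,32,20,dx=.6),way(1,6.4,27.2,15,dx=.6),way(1,6.4,23,10,dx=.6),way(1,6.2,18.8,5,dx=.6),way(1,6,14.5,0,dx=.6),way(1,6,13.3,0,dx=.6)],o)
E
```

```text
t 6.55 tcp sled x,u,z [-0.44 31.85] 37.73 tilt 20.16 F sled [ 1.9 -8.1] -1.8 grip 0.148
(np.float64(0.5655), np.float64(0.14115), np.float64(0.03719), 102.4, 20) -> [0.0024, 0.001, -0.0003] [-0.001, 0.003, -0.001]
(np.float64(0.56562), np.float64(0.1406), np.float64(0.03479), 102.4, 15) -> [0.0027, 0.001, 0.0021] [-0.001, 0.09, -0.001]
(np.float64(0.56578), np.float64(0.13986), np.float64(0.03294), 102.4, 10) -> [0.0027, 0.001, 0.0041] [-0.001, 0.177, -0.001]
(np.float64(0.56603), np.float64(0.13872), np.float64(0.03102), 102.4, 5) -> [0.0022, 0.001, 0.0063] [-0.001, 0.265, -0.001]
(np.float64(0.56632), np.float64(0.13739), np.float64(0.0289), 102.4, 0) -> [0.0017, 0.001, 0.0088] [-0.001, 0.352, -0.001]
(np.float64(0.56632), np.float64(0.13739), np.float64(0.0277), 102.4, 0) -> [0.0021, 0.0011, 0.0099] [-0.001, 0.352, -0.001]
```

move_arm:
  plan:
    - {"delta_pos":[0.0028,0.001,-0.0003],"turn":[0,0.003,0],"fingers":1.0}
    - {"delta_pos":[0.0028,0.001,-0.0003],"turn":[0,0.003,0],"fingers":1.0}
    - {"delta_pos":[0.003,0.001,0.0021],"turn":[0,0.09,0],"fingers":1.0}
    - {"delta_pos":[0.003,0.001,0.0041],"turn":[0,0.177,0],"fingers":1.0}
    - {"delta_pos":[0.003,0.001,0.0041],"turn":[0,0.177,0],"fingers":1.0}

```text
clock: 7.18
position: [0.5661, 0.1381, 0.033]
ee_rot: [0.626, 0.775, -0.055, 0.067]
ft_force: [1.9, -9.0, -0.2]
grip_width: 0.15
grasp_force: 51.8
```

```bash
python3 - <<'E'
from st import *
o=st(1);B(o,1)
delta([way(1,6.2,18.8,5,dx=.6),way(1,6,14.5,0,dx=.6),way(1,6,13.3,0,dx=.6)],o)
E
```

```text
t 7.17 tcp sled x,u,z [ 0.59 31.18] 32.99 tilt 9.98 F sled [-0.1 -9.2] -0.2 grip 0.15
B [ 4.65 23.04] flat bottom [52.71 14.58] flat top [55.21 28.76]
(np.float64(0.56603), np.float64(0.13872), np.float64(0.03102), 102.4, 5) -> [0.0009, 0.0, 0.0018] [-0.001, 0.087, -0.005]
(np.float64(0.56632), np.float64(0.13739), np.float64(0.0289), 102.4, 0) -> [-0.0001, 0.0, 0.0042] [-0.001, 0.174, -0.005]
(np.float64(0.56632), np.float64(0.13739), np.float64(0.0277), 102.4, 0) -> [0.0002, 0.0, 0.0053] [-0.001, 0.174, -0.005]
```

move_arm:
  plan:
    - {"delta_pos":[0.0022,0,-0.0003],"turn":[0,0,0],"fingers":1.0}
    - {"delta_pos":[0.0026,0,0.0015],"turn":[0,0.087,0],"fingers":1.0}
    - {"delta_pos":[0.0022,0,0.0026],"turn":[0,0.13,0],"fingers":1.0}
    - {"delta_pos":[0.0022,0,0.0026],"turn":[0,0.13,0],"fingers":1.0}

```text
clock: 7.68
position: [0.5661, 0.1395, 0.0301]
ee_rot: [0.628, 0.778, -0.015, 0.018]
ft_force: [3.2, -13.5, 1.0]
grip_width: 0.149
grasp_force: 54.1
```

```bash
python3 - <<'E'
from st import *
o=st(1);B(o,1)
delta([way(1,6.2,18.8,5,dx=.6),way(1,6,14.5,0,dx=.6),way(1,6,13.3,0,dx=.6)],o)
E
```

```text
t 7.67 tcp sled x,u,z [ 0.82 32.47] 30.07 tilt 2.62 F sled [  0.2 -13.9] 1.0 grip 0.149
B [ 7.44 16.8 ] flat bottom [56.18 14.57] flat top [56.84 28.95]
(np.float64(0.56603), np.float64(0.13872), np.float64(0.03102), 102.4, 5) -> [-0.0007, -0.0002, -0.0009] [-0.001, -0.041, -0.004]
(np.float64(0.56632), np.float64(0.13739), np.float64(0.0289), 102.4, 0) -> [-0.002, -0.0002, 0.0013] [-0.001, 0.046, -0.004]
(np.float64(0.56632), np.float64(0.13739), np.float64(0.0277), 102.4, 0) -> [-0.002, -0.0002, 0.0025] [-0.001, 0.046, -0.004]
```

move_arm:
  plan:
    - {"delta_pos":[-0.0015,0,0],"turn":[0,0,0],"fingers":1.0}
    - {"delta_pos":[-0.002,0,0.0005],"turn":[0,0.046,0],"fingers":1.0}
    - {"delta_pos":[-0.002,0,0.0005],"turn":[0,0.046,0],"fingers":1.0}

```text
clock: 8.05
position: [0.5663, 0.1381, 0.0292]
ee_rot: [0.628, 0.778, -0.0, -0.001]
ft_force: [2.9, -9.3, -2.3]
grip_width: 0.147
grasp_force: 51.6
```

```bash
python3 - <<'E'
from st import *
o=st(1);B(o,1)
delta([way(1,5.5,14.5,0,dx=.6),way(1,5.5,13.3,0,dx=.6),way(1,1.5,13.3,0,dx=.6)],o)
E
```

```text
t 8.05 tcp sled x,u,z [ 0.74 31.15] 29.18 tilt -0.06 F sled [ 0.9 -9.7] -2.3 grip 0.147
B [ 6.76 14.76] flat bottom [55.56 14.81] flat top [55.55 29.21]
(np.float64(0.56643), np.float64(0.1369), np.float64(0.0289), 102.4, 0) -> [-0.0012, -0.0001, 0.0003] [-0.001, -0.001, -0.004]
(np.float64(0.56643), np.float64(0.1369), np.float64(0.0277), 102.4, 0) -> [-0.0012, -0.0001, 0.0015] [-0.001, -0.001, -0.004]
(np.float64(0.56729), np.float64(0.13299), np.float64(0.0277), 102.4, 0) -> [-0.0053, -0.0001, 0.0015] [-0.001, -0.001, -0.004]
```

move_arm:
  plan:
    - {"delta_pos":[0,0,0.001],"turn":[0,0,0],"fingers":1.0}
    - {"delta_pos":[0,0,0.0018],"turn":[0,0,0],"fingers":1.0}
    - {"delta_pos":[0,0,0.0018],"turn":[0,0,0],"fingers":1.0}

```text
clock: 8.43
position: [0.5665, 0.1388, 0.0282]
ee_rot: [0.627, 0.779, -0.0, 0.0]
ft_force: [1.4, -12.0, 4.9]
grip_width: 0.146
grasp_force: 53.5
```

```bash
python3 - <<'E'
from st import *
o=st(1);B(o,1)
E
```

```text
t 8.43 tcp sled x,u,z [ 1.08 31.73] 28.2 tilt 0.01 F sled [ -1.2 -12. ] 4.9 grip 0.146
B [ 7.33 13.81] flat bottom [56.13 13.8 ] flat top [56.13 28.2 ]
```

move_arm:
  plan:
    - {"delta_pos":[-0.002,0,0],"turn":[0,0,0],"fingers":1.0}
    - {"delta_pos":[-0.004,0,0],"turn":[0,0,0],"fingers":1.0}
    - {"delta_pos":[-0.0055,0,0],"turn":[0,0,0],"fingers":1.0}
    - {"delta_pos":[-0.0055,0,0],"turn":[0,0,0],"fingers":1.0}

```text
clock: 8.93
position: [0.5672, 0.1359, 0.0282]
ee_rot: [0.627, 0.779, 0.001, -0.001]
ft_force: [1.5, -6.1, 3.1]
grip_width: 0.153
grasp_force: 52.4
```

```bash
python3 - <<'E'
from st import *
o=st(1);B(o,1)
E
```

```text
t 8.93 tcp sled x,u,z [ 1.09 28.76] 28.2 tilt -0.16 F sled [ 0.2 -6.3] 3.1 grip 0.153
B [ 4.4  13.73] flat bottom [53.2  13.87] flat top [53.16 28.27]
```

move_arm:
  plan:
    - {"delta_pos":[-0.001,0,0],"turn":[0,0,0],"fingers":1.0}
    - {"delta_pos":[-0.002,0,0],"turn":[0,0,0],"fingers":1.0}
    - {"delta_pos":[-0.002,0,0],"turn":[0,0,0],"fingers":1.0}

```text
clock: 9.3
position: [0.5672, 0.1357, 0.0282]
ee_rot: [0.626, 0.78, 0.002, -0.002]
ft_force: [2.0, 0.8, 4.1]
grip_width: 0.151
grasp_force: 52.3
```

```bash
python3 - <<'E'
from st import *
o=st(1);B(o,1)
E
```

```text
t 9.3 tcp sled x,u,z [ 1.07 28.58] 28.19 tilt -0.28 F sled [2.1 0.4] 4.1 grip 0.151
B [ 4.25 13.67] flat bottom [53.05 13.91] flat top [52.98 28.31]
```

```bash
python3 snap.py w3; python3 - <<'E'
from plan import *
for n in("w1","w3"):
    c,P=load(n);W=cloud(c,P);s=(W[:,:2]-F1)@np.c_[sx,sy]*1000
    m=(abs(s[:,0]-1)<5)&(s[:,1]>-12)&(s[:,1]<78)&(W[:,2]<.05)
    print(n);prof(s[m,1]/1000,W[m,2],-.012,.078,.001,80)
cv2.imwrite("pics/w3.png",cv2.resize(c["color"][180:384,130:386,::-1],None,fx=3,fy=2.9,interpolation=cv2.INTER_CUBIC))
E
```

```text
9.3 [0.5672 0.1357 0.0282] [ 0.6261  0.7797  0.0019 -0.0017] [ 0.3   0.58 -0.77  1.75  0.46  1.   -0.42] 0.002
w1
-10:31.9(14) -9:31.8(22) -8:31.9(12) -7:32.1(18) -6:32.2(19) -5:32.1(20) -4:32.0(18) -3:32.3(17) -2:31.6(24) -1:30.5(64) 0:30.8(76) 1:32.4(21) 2:31.8(41) 3:31.2(32) 4:13.6(15) 5:13.9(17) 6:12.7(53) 7:10.9(22) 8:6.9(18) 9:7.0(14) 10:6.7(19) 11:6.8(15) 12:6.9(15) 13:6.4(17) 14:6.6(16) 15:7.1(16) 16:7.3(14) 17:7.8(21) 18:7.0(11) 19:7.3(18) 20:7.5(18) 21:7.2(15) 22:6.9(15) 23:7.4(21) 24:7.0(15) 25:6.9(17) 26:7.3(20) 27:7.3(16) 28:6.8(14) 29:7.1(16) 30:7.0(18) 31:7.3(17) 32:7.3(15) 33:7.3(25) 34:7.0(13) 35:6.5(19) 36:6.8(20) 37:7.0(10) 38:6.7(8) 39:6.5(6) 40:6.9(4) 44:34.1(7) 45:33.9(96) 46:25.3(31) 47:24.4(30) 48:22.3(29) 49:20.7(16) 50:25.4(28) 51:22.8(30) 52:21.9(19) 53:25.4(18) 54:24.5(32) 55:22.0(26) 56:20.7(17) 57:25.2(33) 58:23.3(16) 59:22.4(17) 60:23.9(4) 61:26.6(13) 62:29.8(17) 63:29.6(29) 64:29.7(19) 65:29.7(26) 66:29.7(20) 67:29.7(28) 68:29.6(25) 69:30.0(21) 70:29.6(29) 71:30.1(18) 72:28.5(85) 73:6.8(15) 74:6.3(24) 75:5.8(16) 76:4.9(28) 77:0.8(16) 
w3
-10:31.2(13) -
[... 319 characters left out ...]
2(45) 19:30.2(44) 20:30.1(45) 21:30.1(48) 22:30.0(39) 23:30.0(41) 24:29.9(49) 25:29.4(45) 26:29.8(45) 27:29.5(48) 28:29.4(49) 29:29.4(41) 30:29.2(43) 31:29.2(49) 32:29.0(47) 33:28.8(40) 34:29.0(49) 35:29.1(46) 36:28.7(43) 37:28.7(46) 38:28.7(51) 39:28.6(44) 40:28.3(51) 41:28.5(42) 42:28.6(47) 43:28.5(49) 44:28.2(48) 45:28.1(48) 46:27.9(43) 47:28.1(52) 48:27.9(52) 49:28.1(34) 51:7.1(12) 52:34.4(78) 53:32.3(209) 54:25.2(64) 55:23.2(58) 56:22.6(22) 57:25.5(38) 58:24.9(49) 59:22.9(22) 60:24.8(5) 61:26.6(15) 62:29.7(45) 63:29.9(51) 64:29.9(54) 65:29.5(55) 66:29.6(54) 67:29.6(56) 68:29.8(56) 69:29.6(51) 70:29.7(56) 71:29.6(63) 72:28.1(169) 73:22.6(46) 74:22.4(41) 75:22.2(53) 76:21.5(87) 77:1.0(46)
```

View pics/w3.png

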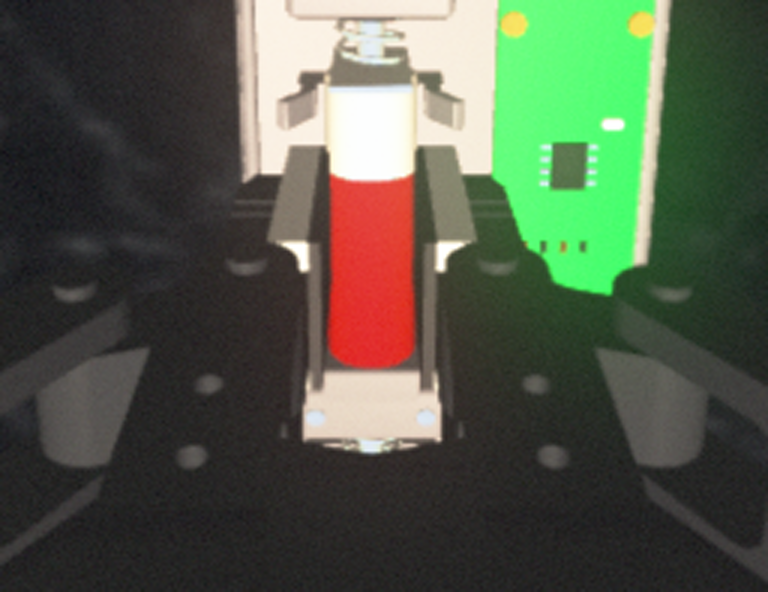

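The crop shows the cell seated at its flat end but pitched about 4.5° in the grip. Its button, near crop (370,360), is high and resting on the lip. I'll ease it back, grip harder, pitch the button end down and then let it slide.

move_arm:
  force: 100
  plan:
    - {"delta_pos":[0.002,0,-0.0005],"turn":[0,0,0],"fingers":1.0}
    - {"delta_pos":[0.004,0,-0.0005],"turn":[0,0,0],"fingers":1.0}
    - {"delta_pos":[0.0053,0,-0.0005],"turn":[0,0,0],"fingers":1.0}
    - {"delta_pos":[0.0053,0,0],"turn":[0,0.03,0],"fingers":1.0}
    - {"delta_pos":[0.0053,0,0.001],"turn":[0,0.06,0],"fingers":1.0}
    - {"delta_pos":[0.0053,0,0.0015],"turn":[0,0.09,0],"fingers":1.0}
    - {"delta_pos":[0.0053,0,0.0015],"turn":[0,0.09,0],"fingers":1.0}

```text
clock: 10.22
position: [0.5668, 0.1369, 0.0265]
ee_rot: [0.627, 0.778, 0.028, -0.036]
ft_force: [1.1, -9.1, 7.2]
grip_width: 0.136
grasp_force: 99.7
```

```bash
cat >>st.py <<'E'
def look(n,bay):
    "cell top z(u) and plate edge from wrist cloud, sled mm"
    c,P=load(n);W=cloud(c,P);s=(W[:,:2]-(F1-.072*(bay-1)*sy))@np.c_[sx,sy]*1000;Z=W[:,2]*1000
    m=(abs(s[:,0]-1)<2.5)&(s[:,1]>8)&(s[:,1]<46)&(Z>20)&(Z<60)
    k=np.polyfit(s[m,1],Z[m],1);print("cell top at u=4:",np.polyval(k,4).round(2),"at u=50:",np.polyval(k,50).round(2))
    m=(abs(s[:,0]-1)<5)&(s[:,1]>40)&(s[:,1]<62)&(Z>32.5)&(Z<36)
    if m.sum()>5: print("plate edge",np.percentile(s[m,1],[3,10,50]).round(2),m.sum())
    m=(abs(s[:,0]-1)<4)&(s[:,1]>-6)&(s[:,1]<20)&(Z>25)&(Z<40);prof(s[m,1]/1000,W[m,2],-.006,.02,.001)
E
python3 snap.py w4; python3 - <<'E'
from st import *
o=st(1);B(o,1);look("w3",1);look("w4",1)
E
```

```text
10.225 [0.5668 0.1369 0.0265] [ 0.6268  0.7778  0.0284 -0.0356] [ 0.37  0.6  -0.8   1.75  0.4   0.97 -0.35] 0.014
t 10.28 tcp sled x,u,z [ 0.95 29.89] 26.52 tilt -5.19 F sled [ -0.7 -10.4] 6.6 grip 0.137
B [6.89 9.97] flat bottom [55.49 14.39] flat top [54.19 28.73]
cell top at u=4: 31.12 at u=50: 27.57
plate edge [52.08 52.31 52.94] 90
-6:31.5(28) -5:31.2(25) -4:31.6(28) -3:31.4(34) -2:31.5(20) -1:31.7(28) 0:31.5(38) 1:31.3(23) 2:31.3(38) 3:31.3(36) 4:30.9(31) 5:30.7(30) 6:30.7(34) 7:30.5(29) 8:30.6(33) 9:30.4(33) 10:30.4(34) 11:30.2(32) 12:30.3(31) 13:30.0(40) 14:30.1(30) 15:29.8(32) 16:29.9(42) 17:29.8(32) 18:29.6(36) 19:29.9(35) 
cell top at u=4: 27.31 at u=50: 27.43
plate edge [53.53 53.75 54.3 ] 81
-6:31.6(34) -5:31.5(35) -4:31.3(36) -3:31.2(31) -2:31.4(28) -1:31.5(31) 0:31.4(36) 1:31.5(34) 2:31.3(35) 3:30.9(55) 4:26.7(14) 5:27.1(32) 6:27.1(28) 7:27.3(33) 8:27.0(40) 9:27.3(26) 10:27.3(34) 11:27.2(36) 12:27.2(30) 13:27.2(38) 14:27.1(32) 15:27.0(29) 16:27.2(40) 17:27.4(28) 18:27.3(37) 19:27.2(32)
```

move_arm:
  plan:
    - {"delta_pos":[-0.002,0,0],"turn":[0,0,0],"fingers":1.0}
    - {"delta_pos":[-0.004,0,0],"turn":[0,0,0],"fingers":1.0}
    - {"delta_pos":[-0.006,0,0],"turn":[0,0,0],"fingers":1.0}
    - {"delta_pos":[-0.007,0,0],"turn":[0,0,0],"fingers":1.0}
    - {"delta_pos":[-0.007,0,0],"turn":[0,0,0],"fingers":1.0}

```text
clock: 10.9
position: [0.5674, 0.1343, 0.0265]
ee_rot: [0.625, 0.779, 0.03, -0.037]
ft_force: [-1.1, 1.1, 7.5]
grip_width: 0.135
grasp_force: 99.9
```

```bash
python3 snap.py w5; python3 - <<'E'
from st import *
o=st(1);B(o,1);look("w5",1)
E
```

```text
10.9 [0.5674 0.1343 0.0265] [ 0.6253  0.779   0.0299 -0.0368] [ 0.38  0.6  -0.8   1.75  0.4   0.97 -0.34] 0.002
t 10.95 tcp sled x,u,z [ 1.04 27.17] 26.53 tilt -5.43 F sled [-1.4  1. ] 7.4 grip 0.134
B [4.24 9.89] flat bottom [52.82 14.5 ] flat top [51.46 28.84]
cell top at u=4: 27.37 at u=50: 27.42
plate edge [50.97 51.04 51.65] 86
-6:31.5(26) -5:31.4(36) -4:31.5(34) -3:31.3(32) -2:31.5(34) -1:31.5(36) 0:31.3(34) 1:31.4(41) 2:31.0(57) 3:30.0(70) 4:27.1(36) 5:27.5(28) 6:27.1(34) 7:27.4(34) 8:27.1(36) 9:27.0(30) 10:27.2(34) 11:27.4(29) 12:27.3(41) 13:27.3(32) 14:27.2(35) 15:27.2(35) 16:27.4(32) 17:27.1(39) 18:27.2(30) 19:27.2(34)
```

move_arm:
  plan:
    - {"delta_pos":[0.001,0,-0.002],"turn":[0,0,0],"fingers":1.0}
    - {"delta_pos":[0.001,0,-0.002],"turn":[0,0,0],"fingers":0.7}
    - {"delta_pos":[0.001,0,-0.002],"turn":[0,0,0],"fingers":0.7}
    - {"delta_pos":[0.001,0,-0.002],"turn":[0,0,0],"fingers":0.7}

```text
clock: 11.45
position: [0.567, 0.1343, 0.0278]
ee_rot: [0.626, 0.779, 0.029, -0.037]
ft_force: [-0.4, 0.3, 0.3]
grip_width: 0.304
grasp_force: 0.0
```

```bash
python3 snap.py w6; python3 - <<'E'
from st import *
o=st(1);look("w6",1)
E
```

```text
11.45 [0.567  0.1343 0.0278] [ 0.6255  0.7788  0.0294 -0.0369] [ 0.38  0.6  -0.8   1.75  0.39  0.98 -0.34] 0.002
t 11.5 tcp sled x,u,z [ 0.67 27.15] 27.83 tilt -5.4 F sled [0.1 0. ] -0.1 grip 0.301
cell top at u=4: 28.9 at u=50: 28.94
plate edge [48.93 49.05 49.67] 90
-6:31.4(30) -5:31.4(35) -4:31.5(34) -3:31.4(39) -2:31.4(36) -1:31.2(37) 0:31.4(31) 1:31.4(36) 2:30.8(56) 3:30.1(64) 4:28.9(29) 5:28.5(32) 6:28.7(36) 7:28.7(28) 8:28.4(35) 9:28.8(29) 10:28.7(37) 11:28.7(36) 12:28.4(35) 13:28.6(38) 14:28.7(32) 15:28.7(35) 16:28.7(39) 17:28.7(35) 18:28.4(37) 19:28.8(34)
```

```bash
python3 - <<'E'
from st import *
o=st(1)
def T(u,z,x=.9): p=F1+u/1000*sy+x/1000*sx; return (*p.round(5),z/1000,102.4,0)
delta([T(25,46),T(25,40),T(25,37.4)],o)
E
```

```text
t 11.5 tcp sled x,u,z [ 0.67 27.15] 27.83 tilt -5.4 F sled [0.1 0. ] -0.1 grip 0.301
(np.float64(0.56778), np.float64(0.13218), 0.046, 102.4, 0) -> [-0.0004, 0.0002, -0.0183] [-0.0, -0.094, 0.001]
(np.float64(0.56778), np.float64(0.13218), 0.04, 102.4, 0) -> [-0.001, 0.0002, -0.0123] [-0.0, -0.094, 0.001]
(np.float64(0.56778), np.float64(0.13218), 0.037399999999999996, 102.4, 0) -> [-0.0012, 0.0002, -0.0097] [-0.0, -0.094, 0.001]
```

move_arm:
  plan:
    - {"delta_pos":[0,0,-0.01],"turn":[0,0,0],"fingers":0.7}
    - {"delta_pos":[-0.0004,0,-0.0183],"turn":[0,-0.094,0],"fingers":0.7}
    - {"delta_pos":[-0.0004,0,-0.0183],"turn":[0,-0.094,0],"fingers":1.0}
    - {"delta_pos":[-0.0004,0,-0.0183],"turn":[0,-0.094,0],"fingers":1.0}
    - {"delta_pos":[-0.001,0,-0.0123],"turn":[0,-0.094,0],"fingers":1.0}
    - {"delta_pos":[-0.001,0,-0.01],"turn":[0,-0.094,0],"fingers":1.0}
    - {"delta_pos":[-0.001,0,-0.0085],"turn":[0,-0.094,0],"fingers":1.0}
    - {"delta_pos":[-0.001,0,-0.0085],"turn":[0,-0.094,0],"fingers":1.0}

```text
clock: 12.5
position: [0.5684, 0.1312, 0.0383]
ee_rot: [0.627, 0.779, -0.0, 0.001]
ft_force: [-9.7, -5.8, 30.1]
grip_width: 0.003
grasp_force: 14.8
```

```bash
python3 snap.py w7; python3 - <<'E'
from st import *
o=st(1);look("w7",1)
E
```

```text
12.5 [0.5684 0.1312 0.0383] [ 6.269e-01  7.791e-01 -3.000e-04  8.000e-04] [ 0.31  0.57 -0.77  1.74  0.46  1.02 -0.42] 0.001
t 12.55 tcp sled x,u,z [ 1.34 23.96] 38.29 tilt 0.09 F sled [-11.3  -3.9] 29.4 grip 0.002
cell top at u=4: 100.55 at u=50: 12.3
plate edge [48.93 49.18 49.77] 86
```

```bash
python3 - <<'E'
from st import *
o=st(1)
delta([(.4422,.2386,.10,178.6,0),(.4422,.2386,.05,178.6,0),(.4422,.2386,.0145,178.6,0)],o)
E
```

```text
t 12.55 tcp sled x,u,z [ 1.34 23.96] 38.29 tilt 0.09 F sled [-11.3  -3.9] 29.4 grip 0.002
(0.4422, 0.2386, 0.1, 178.6, 0) -> [0.1318, -0.1003, -0.062] [-0.001, 0.002, -1.331]
(0.4422, 0.2386, 0.05, 178.6, 0) -> [0.1318, -0.1003, -0.012] [-0.001, 0.002, -1.331]
(0.4422, 0.2386, 0.0145, 178.6, 0) -> [0.1319, -0.1003, 0.0235] [-0.001, 0.002, -1.331]
```

move_arm:
  plan:
    - {"delta_pos":[0,0,-0.03],"turn":[0,0,0],"fingers":0.6}
    - {"delta_pos":[0,0,-0.06],"turn":[0,0,0],"fingers":0.6}
    - {"delta_pos":[0.02,-0.02,-0.062],"turn":[0,0,-0.1],"fingers":0.6}

```text
clock: 12.92
position: [0.5459, 0.1462, 0.0997]
ee_rot: [0.587, 0.809, 0.001, 0.001]
ft_force: [-0.2, 0.8, -0.2]
grip_width: 0.401
grasp_force: 0.0
```

```bash
python3 snap.py w8; python3 - <<'E'
from st import *
o=st(1);look("w8",1)
delta([(.4422,.2386,.07,178.6,0),(.4422,.2386,.0145,178.6,0)],o)
c,P=load("w8");cells(c,P)
E
```

```text
12.925 [0.5459 0.1462 0.0997] [0.5875 0.8092 0.0013 0.0009] [ 0.35  0.46 -0.85  1.75  0.38  1.1  -0.31] 0.506
t 12.97 tcp sled x,u,z [-21.08  47.85] 98.83 tilt -0.08 F sled [-0.9  4.3] -0.8 grip 0.401
cell top at u=4: 27.59 at u=50: 27.45
plate edge [48.78 48.98 49.61] 42
-6:31.8(16) -5:31.4(12) -4:31.5(15) -3:31.6(12) -2:31.4(17) -1:31.4(17) 0:31.7(11) 1:31.6(18) 2:31.2(25) 3:29.8(32) 4:27.2(12) 5:27.3(14) 6:27.3(16) 7:27.4(12) 8:27.0(18) 9:27.1(12) 10:27.8(13) 11:27.4(14) 12:27.6(13) 13:27.3(15) 14:27.5(15) 15:27.1(18) 16:27.2(12) 17:27.2(16) 18:27.3(12) 19:27.4(14) 
(0.4422, 0.2386, 0.07, 178.6, 0) -> [0.1159, -0.0655, 0.029] [0.001, -0.001, -1.22]
(0.4422, 0.2386, 0.0145, 178.6, 0) -> [0.1158, -0.0655, 0.0845] [0.001, -0.001, -1.22]
cell px [229.  37.] rect [0.4385 0.2388] mean [0.4386 0.2387] [15.6 53.5] dir deg 179.2 area 1337 599
cell px [411. 368.] rect [0.5862 0.1111] mean [0.5717 0.1234] [ 73.1 152.4] dir deg 96.0 area 754 8837
```

Bay 1 is seated: the top is level at 27.4 mm and the plate is at 48.8. Next is cell C.

move_arm:
  plan:
    - {"delta_pos":[0.05,-0.03,0],"turn":[0,0,-0.18],"fingers":0.6}
    - {"delta_pos":[0.115,-0.065,0.02],"turn":[0,0,-1.22],"fingers":0.6}
    - {"delta_pos":[0.115,-0.065,0.04],"turn":[0,0,-1.22],"fingers":0.6}
    - {"delta_pos":[0.115,-0.065,0.04],"turn":[0,0,-1.22],"fingers":0.6}
    - {"delta_pos":[0.115,-0.065,0.04],"turn":[0,0,-1.22],"fingers":0.6}
    - {"delta_pos":[0.115,-0.065,0.04],"turn":[0,0,-1.22],"fingers":0.6}
    - {"delta_pos":[0.115,-0.065,0.04],"turn":[0,0,-1.22],"fingers":0.6}
    - {"delta_pos":[0.115,-0.065,0.04],"turn":[0,0,-1.22],"fingers":0.6}

```text
clock: 13.98
position: [0.4461, 0.236, 0.0576]
ee_rot: [0.018, 1.0, 0.0, -0.001]
ft_force: [-0.1, 0.1, 0.7]
grip_width: 0.398
grasp_force: 0.0
```

```bash
python3 snap.py w9; python3 - <<'E'
from st import *
o=st(1)
c,P=load("w9");cells(c,P)
delta([(.4422,.2386,.0145,178.8,0)],o)
E
```

```text
13.975 [0.4461 0.236  0.0576] [ 1.770e-02  9.998e-01  2.000e-04 -7.000e-04] [ 0.38  0.53 -1.13  1.93  0.55  1.05  0.54] 0.054
t 14.03 tcp sled x,u,z [-95.64 152.59] 57.77 tilt -0.07 F sled [ 0.1 -0.3] -0.4 grip 0.399
cell px [388. 338.] rect [0.4408 0.2385] mean [0.4398 0.2387] [15.  52.7] dir deg 178.8 area 1239 771
(0.4422, 0.2386, 0.0145, 178.8, 0) -> [0.0039, 0.0024, 0.0433] [0.0, -0.001, -0.016]
```

move_arm:
  force: 110
  plan:
    - {"delta_pos":[0.0031,0.0025,0.025],"turn":[0,0,-0.016],"fingers":0.6}
    - {"delta_pos":[0.0031,0.0025,0.042],"turn":[0,0,-0.016],"fingers":0.6}
    - {"delta_pos":[0.0031,0.0025,0.042],"turn":[0,0,-0.016],"fingers":0.7}
    - {"delta_pos":[0.0031,0.0025,0.042],"turn":[0,0,-0.016],"fingers":1.0}
    - {"delta_pos":[0.0031,0.0025,0.042],"turn":[0,0,-0.016],"fingers":1.0}
    - {"delta_pos":[0.0031,0.0025,0.042],"turn":[0,0,-0.016],"fingers":1.0}

```text
clock: 14.78
position: [0.4437, 0.2392, 0.0169]
ee_rot: [0.009, 1.0, 0.0, 0.001]
ft_force: [-0.2, -0.6, 4.0]
grip_width: 0.127
grasp_force: 108.5
```

```bash
python3 - <<'E'
from st import *
o=st(2);print(o["grasp_force"])
p=F1-.072*sy+.02*sy-.01*sx
delta([(*p,.10,102.4,0)],o)
E
```

```text
t 14.78 tcp sled x,u,z [-97.26 228.19] 16.9 tilt 0.07 F sled [-0.3 -0.5] 4.0 grip 0.127
108.48068475723267
(np.float64(0.5736645316371672), np.float64(0.05463153817166479), 0.1, 102.4, 0) -> [-0.1334, -0.1822, -0.083] [0.001, 0.001, 1.336]
```

```bash
python3 - <<'E'
from st import *
o=get_obs()
p=F1-.072*sy+.015*sy-.075*sx
delta([(*p,.10,102.4,0)],o)
E
```

```text
(np.float64(0.5112545101812817), np.float64(0.03579038051413484), 0.1, 102.4, 0) -> [-0.0713, -0.2022, -0.0831] [0.001, 0.001, 1.336]
```

move_arm:
  plan:
    - {"delta_pos":[0,0,-0.05],"turn":[0,0,0],"fingers":1.0}
    - {"delta_pos":[-0.071,-0.202,-0.083],"turn":[0,0,1.336],"fingers":1.0}
    - {"delta_pos":[-0.071,-0.202,-0.083],"turn":[0,0,1.336],"fingers":1.0}
    - {"delta_pos":[-0.071,-0.202,-0.083],"turn":[0,0,1.336],"fingers":1.0}
    - {"delta_pos":[-0.071,-0.202,-0.083],"turn":[0,0,1.336],"fingers":1.0}
    - {"delta_pos":[-0.071,-0.202,-0.083],"turn":[0,0,1.336],"fingers":1.0}
    - {"delta_pos":[-0.071,-0.202,-0.083],"turn":[0,0,1.336],"fingers":1.0}
    - {"delta_pos":[-0.071,-0.202,-0.083],"turn":[0,0,1.336],"fingers":1.0}
    - {"delta_pos":[-0.071,-0.202,-0.083],"turn":[0,0,1.336],"fingers":1.0}
    - {"delta_pos":[-0.071,-0.202,-0.083],"turn":[0,0,1.336],"fingers":1.0}
    - {"delta_pos":[-0.071,-0.202,-0.083],"turn":[0,0,1.336],"fingers":1.0}

```text
clock: 16.15
position: [0.5106, 0.0358, 0.0992]
ee_rot: [0.625, 0.78, 0.0, -0.0]
ft_force: [-0.8, -0.2, -0.5]
grip_width: 0.125
grasp_force: 108.1
```

```bash
cat >>st.py <<'E'
def held(n):
    c,P=load(n);TC=c["tool_from_camera"];X=cloud(c,(TC[:3,:3],TC[:3,3]))*1000
    m=(abs(X[:,1])<1.5)&(abs(X[:,0])<34)&(abs(X[:,2])<7)
    k=np.polyfit(X[m,0],X[m,2],1);print("held x",np.percentile(X[m,0],[1,99]).round(1),"top z at TCP",k[1].round(2),"slope deg",np.degrees(k[0]).round(2))
    prof(X[m,0]/1000,X[m,2]/1000,-.034,.034,.002)
def bayprof(n,bay):
    c,P=load(n);W=cloud(c,P);s=(W[:,:2]-(F1-.072*(bay-1)*sy))@np.c_[sx,sy]*1000;Z=W[:,2]*1000
    m=(abs(s[:,0]-1)<5)&(s[:,1]>-12)&(s[:,1]<78)&(Z<50);prof(s[m,1]/1000,W[m,2],-.012,.078,.001,80)
    m=(s[:,1]>61)&(s[:,1]<72)&(Z>26)&(Z<34)&(abs(s[:,0])<16);print("holder x",np.percentile(s[m,0],[1,50,99]).round(2))
    m=(s[:,1]>-9)&(s[:,1]<-2)&(Z>29)&(Z<34)&(abs(s[:,0])<16);print("block x",np.percentile(s[m,0],[1,50,99]).round(2) if m.sum() else 0)
E
python3 snap.py w10; python3 - <<'E'
from st import *
o=st(2);held("w10");bayprof("w10",2);c,P=load("w10");cells(c,P)
cv2.imwrite("pics/w10.png",cv2.resize(c["color"][...,::-1],(768,576)))
E
```

```text
16.15 [0.5106 0.0358 0.0992] [ 0.6254  0.7803  0.     -0.    ] [ 0.63  0.35 -0.9   1.88  0.31  1.06 -0.18] 0.011
t 16.2 tcp sled x,u,z [-75.65  15.12] 99.26 tilt -0.0 F sled [0.8 0.4] -0.2 grip 0.119
held x [-20.1  27.7] top z at TCP 2.37 slope deg 0.85
-22:2.3(8) -20:2.5(23) -18:1.8(20) -16:2.4(23) -14:2.3(24) -12:2.4(23) -10:2.2(21) -8:2.4(26) -6:2.4(20) -4:2.4(24) -2:2.3(25) 0:2.3(24) 2:2.2(26) 4:2.3(26) 6:2.2(30) 8:2.4(29) 10:2.5(29) 12:2.8(25) 14:2.2(28) 16:2.3(29) 18:2.5(28) 20:2.3(33) 22:2.4(29) 24:2.3(30) 26:3.2(46) 
-10:31.7(16) -9:32.1(17) -8:31.9(21) -7:32.2(18) -6:31.5(24) -5:31.8(16) -4:32.1(20) -3:32.4(26) -2:32.1(14) -1:31.7(57) 0:31.4(69) 1:32.1(19) 2:31.4(44) 3:31.1(38) 4:13.8(14) 5:14.0(18) 6:13.0(47) 7:11.2(25) 8:6.9(19) 9:7.0(13) 10:6.8(18) 11:6.9(18) 12:6.9(16) 13:6.5(16) 14:7.0(15) 15:7.3(21) 16:7.3(14) 17:6.7(20) 18:7.2(18) 19:7.6(17) 20:6.8(18) 21:7.0(18) 22:7.4(16) 23:6.8(14) 24:7.2(21) 25:7.2(19) 26:7.4(15) 27:7.1(18) 28:7.3(20) 29:7.3(17) 30:7.2(19) 31:7.2(20) 32:6.9(14) 33:6.7(22) 34:7.1(17) 35:6.8(18) 36:6.7(20) 37:7.2(17) 38:6.5(19) 39:6.9(19) 40:6.0(10) 42:13.2(5) 43:13.5(3) 44:33.9(5) 45:34.4(73) 46:26.4(32) 47:24.6(38) 48:21.6(28) 49:23.8(20) 50:25.1(28) 51:22.7(26) 52:22.3(32) 53:24.9(21) 54:24.6(32) 55:21.7(26) 56:23.3(17) 57:25.6(31) 58:22.7(31) 59:21.1(28) 60:22.9(9) 61:29.1(18) 62:31.3(22) 63:32.2(25) 64:32.1(30) 65:32.2(18) 66:32.0(31) 67:32.3(22) 68:32.1(23) 69:32.1(32) 70:32.0(16) 71:31.9(35) 72:31.7(33) 73:32.1(18) 74:32.1(31) 75:27.7(30) 76:27.4(16) 77:27.8(28) 
holder x [-1.109e+01  1.000e-02  1.226e+01]
block x [-11.02   0.29  12.02]
cell px [558. 141.] rect [0.5925 0.0801] mean [0.5763 0.1012] [ 73.  217.4] dir deg -79.5 area 1094 15059
cell px [275. 328.] rect [0.4692 0.0144] mean [0.4693 0.0145] [52.3 15.8] dir deg 34.7 area 858 451
cell px [380. 393.] rect [ 5.186e-01 -1.000e-04] mean [0.5179 0.0031] [22.  83.8] dir deg 102.7 area 1501 1085
```

View pics/w10.png

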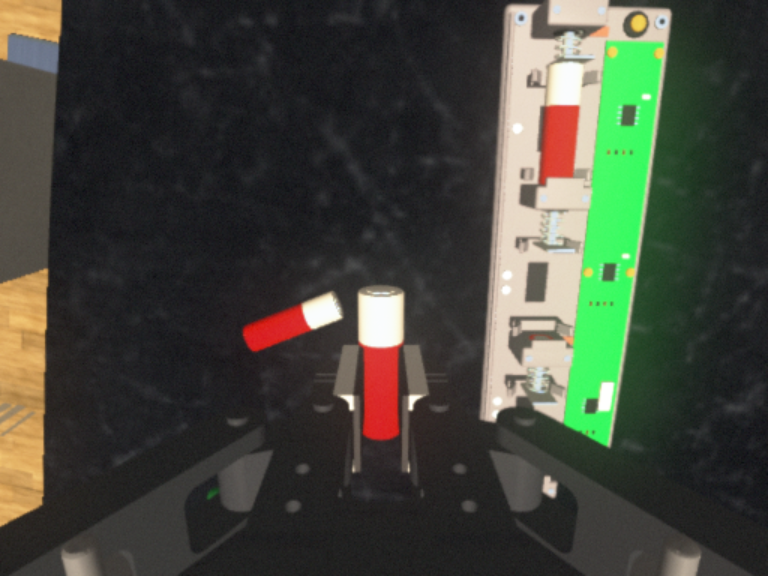

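The picture shows bay 1 loaded (cell at (562,120)), bay 2 empty at (540,290), cell A at (292,320), and the held cell straight in the grip. Going into bay 2.

```bash
python3 - <<'E'
from st import *
o=st(2);k=dict(dx=.6,off=3.4,top=2.4)
delta([way(2,-8.5,55,20,**k),way(2,-8.5,33.5,20,**k)],o)
E
```

```text
t 16.2 tcp sled x,u,z [-75.65  15.12] 99.26 tilt -0.0 F sled [0.8 0.4] -0.2 grip 0.119
(np.float64(0.58467), np.float64(0.05396), np.float64(0.0636), 102.4, 20) -> [0.0017, 0.0763, 0.0357] [0.0, -0.349, 0.002]
(np.float64(0.58467), np.float64(0.05396), np.float64(0.0421), 102.4, 20) -> [0.0017, 0.0763, 0.0572] [0.0, -0.349, 0.002]
```

move_arm:
  plan:
    - {"delta_pos":[0.002,0.05,0.01],"turn":[0,-0.2,0],"fingers":1.0}
    - {"delta_pos":[0.002,0.0763,0.036],"turn":[0,-0.349,0],"fingers":1.0}
    - {"delta_pos":[0.002,0.0763,0.036],"turn":[0,-0.349,0],"fingers":1.0}
    - {"delta_pos":[0.002,0.0763,0.036],"turn":[0,-0.349,0],"fingers":1.0}
    - {"delta_pos":[0.002,0.0763,0.046],"turn":[0,-0.349,0],"fingers":1.0}
    - {"delta_pos":[0.002,0.0763,0.0565],"turn":[0,-0.349,0],"fingers":1.0}
    - {"delta_pos":[0.002,0.0763,0.0565],"turn":[0,-0.349,0],"fingers":1.0}

```text
clock: 17.08
position: [0.5852, 0.0521, 0.0443]
ee_rot: [0.618, 0.767, -0.109, 0.136]
ft_force: [-5.1, -1.3, 15.3]
grip_width: 0.123
grasp_force: 110.1
```

```bash
python3 - <<'E'
from st import *
o=st(2);k=dict(dx=.6,off=3.4,top=2.4);B(o,2,3.4,2.4)
delta([way(2,-3,33.5,20,**k),way(2,5.8,33.0,20,**k)],o)
E
```

```text
t 17.07 tcp sled x,u,z [ 0.67 15.03] 44.31 tilt 20.15 F sled [-5.3 -0.1] 15.3 grip 0.123
B [-10.47  35.77] flat bottom [35.34 18.96] flat top [40.3  32.48]
(np.float64(0.58348), np.float64(0.05933), np.float64(0.0421), 102.4, 20) -> [0.0078, -0.0001, -0.0005] [0.0, 0.003, -0.002]
(np.float64(0.5816), np.float64(0.06792), np.float64(0.0416), 102.4, 20) -> [0.0162, -0.0001, -0.0031] [0.0, 0.003, -0.002]
```

```bash
python3 snap.py w11; python3 - <<'E'
from st import *
o=st(2);print(np.round(o["torque"],2));held("w11");bayprof("w11",2)
E
```

```text
17.075 [0.5852 0.0521 0.0443] [ 0.6179  0.7666 -0.1094  0.1365] [ 0.2   0.57 -0.71  1.75  0.78  1.17 -0.62] 0.007
t 17.12 tcp sled x,u,z [ 0.7  15.02] 44.35 tilt 20.14 F sled [-5.5  0.2] 15.6 grip 0.119
[-1.24  0.81 -0.44]
held x [-20.1  33.6] top z at TCP 2.51 slope deg 0.1
-22:2.5(12) -20:2.5(21) -18:1.9(22) -16:2.2(23) -14:2.4(20) -12:2.1(22) -10:2.2(25) -8:2.6(19) -6:2.5(26) -4:2.4(26) -2:2.7(24) 0:2.6(25) 2:2.4(29) 4:2.6(27) 6:2.4(25) 8:2.6(27) 10:2.6(32) 12:2.8(30) 14:3.0(29) 16:2.6(26) 18:2.7(33) 20:2.9(27) 22:2.6(30) 24:3.0(32) 26:3.6(43) 30:-0.8(9) 32:0.8(47) 
-6:48.9(16) -5:49.1(39) -4:48.5(40) -3:48.3(38) -2:48.3(40) -1:47.7(36) 0:47.1(47) 1:47.1(37) 2:46.6(37) 3:46.4(34) 4:46.0(42) 5:45.9(47) 6:45.2(52) 7:44.7(38) 8:44.2(40) 9:43.8(50) 10:43.4(49) 11:43.1(39) 12:42.7(54) 13:42.4(43) 14:42.1(48) 15:41.8(42) 16:41.3(50) 17:41.0(46) 18:40.5(48) 19:40.2(44) 20:39.8(53) 21:39.5(42) 22:39.0(50) 23:38.6(57) 24:38.1(44) 25:37.9(55) 26:37.3(49) 27:37.0(50) 28:36.7(45) 29:36.2(44) 30:35.9(57) 31:35.7(48) 32:34.9(51) 33:34.6(50) 34:34.3(48) 35:34.2(56) 36:33.3(57) 37:32.7(92) 38:32.2(99) 39:32.3(54) 44:34.0(16) 45:32.7(294) 46:31.3(152) 47:25.3(64) 48:22.9(20) 49:22.9(30) 50:25.1(60) 51:25.2(28) 52:22.1(17) 53:24.8(59) 54:25.4(40) 55:23.3(13) 56:24.1(36) 57:25.3(45) 58:25.3(7) 62:31.5(32) 63:31.9(48) 64:31.9(60) 65:31.8(58) 66:31.8(61) 67:31.9(52) 68:32.1(58) 69:31.9(68) 70:31.9(56) 71:31.7(66) 72:32.0(59) 73:31.9(69) 74:31.7(99) 75:30.8(131) 76:27.8(63) 77:27.7(60) 
holder x [-11.04   0.47  12.28]
block x 0
```

move_arm:
  plan:
    - {"delta_pos":[0.002,0,-0.003],"turn":[0,0,0],"fingers":1.0}
    - {"delta_pos":[0.004,0,-0.004],"turn":[0,0,0],"fingers":1.0}
    - {"delta_pos":[0.004,0,-0.004],"turn":[0,0,0],"fingers":1.0}

```text
clock: 17.5
position: [0.5836, 0.0585, 0.0451]
ee_rot: [0.617, 0.767, -0.109, 0.135]
ft_force: [-0.5, -2.5, 1.2]
grip_width: 0.125
grasp_force: 108.3
```

```bash
python3 - <<'E'
from st import *
o=st(2);B(o,2,3.4,2.4);print(np.round(o["torque"],2))
E
```

```text
t 17.5 tcp sled x,u,z [ 0.5  21.63] 45.05 tilt 20.03 F sled [-1.  -2.3] 1.2 grip 0.125
B [-3.86 36.46] flat bottom [41.99 19.75] flat top [46.92 33.27]
[-0.04  0.02 -0.01]
```

```bash
python3 - <<'E'
from st import *
o=st(2);k=dict(dx=.6,off=3.4,top=2.4)
delta([way(2,-3,33.5,20,**k),way(2,6,33.0,20,**k),way(2,6,27.5,15,**k),way(2,6,23,10,**k)],o)
E
```

```text
t 17.5 tcp sled x,u,z [ 0.5  21.63] 45.05 tilt 20.03 F sled [-1.  -2.3] 1.2 grip 0.125
(np.float64(0.58348), np.float64(0.05933), np.float64(0.0421), 102.4, 20) -> [0.0018, 0.0001, 0.0025] [-0.0, 0.0, -0.0]
(np.float64(0.58155), np.float64(0.06812), np.float64(0.0416), 102.4, 20) -> [0.0104, 0.0001, -0.0001] [-0.0, 0.0, -0.0]
(np.float64(0.58173), np.float64(0.06729), np.float64(0.03829), 102.4, 15) -> [0.0108, 0.0001, 0.0033] [-0.0, 0.088, -0.0]
(np.float64(0.58196), np.float64(0.06628), np.float64(0.0359), 102.4, 10) -> [0.0106, 0.0001, 0.0059] [-0.0, 0.175, -0.0]
```

move_arm:
  plan:
    - {"delta_pos":[0.001,0,0.0025],"turn":[0,0,0],"fingers":1.0}
    - {"delta_pos":[0.004,0,0.002],"turn":[0,0,0],"fingers":1.0}
    - {"delta_pos":[0.008,0,0.001],"turn":[0,0,0],"fingers":1.0}
    - {"delta_pos":[0.0115,0,0],"turn":[0,0,0],"fingers":1.0}
    - {"delta_pos":[0.0125,0,-0.0003],"turn":[0,0,0],"fingers":1.0}
    - {"delta_pos":[0.0125,0,-0.0003],"turn":[0,0,0],"fingers":1.0}

```text
clock: 18.25
position: [0.5817, 0.0679, 0.0417]
ee_rot: [0.618, 0.767, -0.11, 0.137]
ft_force: [1.7, -11.3, 5.2]
grip_width: 0.126
grasp_force: 108.4
```

```bash
python3 snap.py w12;python3 - <<'E'
from st import *
o=st(2);k=dict(dx=.6,off=3.4,top=2.4);B(o,2,3.4,2.4);held("w12");look("w12",2)
delta([way(2,6,27.5,15,**k),way(2,6,23,10,**k),way(2,6,18.8,5,**k),way(2,5.5,14.5,0,**k),way(2,5.5,13,-2,**k)],o)
E
```

```text
18.25 [0.5817 0.0679 0.0417] [ 0.6176  0.7666 -0.1104  0.1368] [ 0.17  0.58 -0.71  1.75  0.78  1.17 -0.65] 0.003
t 18.3 tcp sled x,u,z [ 0.65 31.2 ] 41.67 tilt 20.24 F sled [ -0.4 -11. ] 5.5 grip 0.122
B [ 5.68 33.18] flat bottom [51.47 16.29] flat top [56.45 29.8 ]
held x [-20.5  33.5] top z at TCP 2.55 slope deg -1.28
-22:3.2(13) -20:2.8(20) -18:2.6(19) -16:2.4(23) -14:2.7(24) -12:2.7(21) -10:2.7(26) -8:2.9(20) -6:2.5(22) -4:2.6(25) -2:2.6(23) 0:2.6(29) 2:2.6(31) 4:2.7(23) 6:2.7(29) 8:2.6(30) 10:2.6(27) 12:2.4(31) 14:2.6(26) 16:2.6(33) 18:2.6(27) 20:2.4(29) 22:2.5(30) 24:-0.9(13) 26:-0.4(43) 28:4.1(48) 30:5.8(8) 32:-1.3(17) 
cell top at u=4: 48.65 at u=50: 32.03
plate edge [40.21 40.95 45.33] 458

(np.float64(0.58173), np.float64(0.06729), np.float64(0.03829), 102.4, 15) -> [0.0006, -0.0001, 0.0034] [-0.001, 0.092, -0.002]
(np.float64(0.58196), np.float64(0.06628), np.float64(0.0359), 102.4, 10) -> [0.0005, -0.0, 0.006] [-0.001, 0.179, -0.002]
(np.float64(0.58222), np.float64(0.0651), np.float64(0.03371), 102.4, 5) -> [0.0001, -0.0, 0.0084] [-0.001, 0.266, -0.002]
(np.float64(0.58262), np.float64(0.06326), np.float64(0.0313), 102.4, 0) -> [-0.0008, -0.0, 0.0114] [-0.001, 0.353, -0.002]
(np.float64(0.58275), np.float64(0.06267), np.float64(0.03052), 102.4, -2) -> [-0.0011, -0.0, 0.0123] [-0.001, 0.388, -0.002]
```

move_arm:
  plan:
    - {"delta_pos":[0.0006,0,0.0034],"turn":[0,0.092,0],"fingers":1.0}
    - {"delta_pos":[0.0005,0,0.006],"turn":[0,0.179,0],"fingers":1.0}
    - {"delta_pos":[0.0001,0,0.0084],"turn":[0,0.266,0],"fingers":1.0}
    - {"delta_pos":[-0.0008,0,0.0114],"turn":[0,0.353,0],"fingers":1.0}
    - {"delta_pos":[-0.0008,0,0.0114],"turn":[0,0.353,0],"fingers":1.0}
    - {"delta_pos":[-0.0008,0,0.0114],"turn":[0,0.353,0],"fingers":1.0}

```text
clock: 19.05
position: [0.5828, 0.0635, 0.0306]
ee_rot: [0.628, 0.779, 0.001, -0.001]
ft_force: [3.0, -9.9, 0.8]
grip_width: 0.125
grasp_force: 108.4
```

```bash
python3 snap.py w13;python3 - <<'E'
from st import *
o=st(2);k=dict(dx=.6,off=3.4,top=2.4);B(o,2,3.4,2.4);look("w13",2)
E
```

```text
19.05 [0.5828 0.0635 0.0306] [ 6.275e-01  7.786e-01  6.000e-04 -5.000e-04] [ 0.47  0.61 -0.83  1.74  0.51  1.03 -0.33] 0.012
t 19.1 tcp sled x,u,z [ 0.88 26.83] 30.61 tilt -0.08 F sled [ 0.2 -9.1] 0.8 grip 0.124
B [ 5.86 13.79] flat bottom [54.66 13.85] flat top [54.64 28.25]
cell top at u=4: 28.13 at u=50: 28.13
plate edge [54.46 54.65 55.2 ] 89
-6:31.3(29) -5:31.6(31) -4:31.4(28) -3:31.6(30) -2:31.6(29) -1:31.6(31) 0:31.5(37) 1:31.7(31) 2:31.2(44) 3:30.9(31) 5:27.5(6) 6:27.8(31) 7:27.9(29) 8:27.8(34) 9:27.8(25) 10:27.9(35) 11:28.1(30) 12:28.0(35) 13:27.8(33) 14:27.7(29) 15:27.9(27) 16:28.1(34) 17:27.9(29) 18:28.1(37) 19:28.0(33)
```

move_arm:
  plan:
    - {"delta_pos":[0,0,0.0012],"turn":[0,0.01,0],"fingers":1.0}
    - {"delta_pos":[0,0,0.0012],"turn":[0,0.01,0],"fingers":1.0}
    - {"delta_pos":[-0.003,0,0.0012],"turn":[0,0.01,0],"fingers":1.0}
    - {"delta_pos":[-0.005,0,0.0012],"turn":[0,0.01,0],"fingers":1.0}
    - {"delta_pos":[-0.007,0,0.0012],"turn":[0,0.01,0],"fingers":1.0}
    - {"delta_pos":[-0.007,0,0.0012],"turn":[0,0.01,0],"fingers":1.0}
    - {"delta_pos":[-0.007,0,0.0012],"turn":[0,0.01,0],"fingers":1.0}

```text
clock: 19.98
position: [0.5839, 0.0594, 0.03]
ee_rot: [0.626, 0.78, 0.005, -0.005]
ft_force: [-1.0, -2.9, 7.0]
grip_width: 0.124
grasp_force: 109.2
```

```bash
python3 snap.py w14;python3 - <<'E'
from st import *
o=st(2);B(o,2,3.4,2.4);look("w14",2)
E
```

```text
19.975 [0.5839 0.0594 0.03  ] [ 0.6264  0.7795  0.0045 -0.005 ] [ 0.48  0.61 -0.83  1.74  0.51  1.02 -0.31] 0.002
t 20.02 tcp sled x,u,z [ 1.09 22.47] 30.02 tilt -0.77 F sled [-1.2 -2.8] 7.3 grip 0.124
B [ 1.7  12.93] flat bottom [50.49 13.59] flat top [50.3  27.99]
cell top at u=4: 27.45 at u=50: 27.78
plate edge [50.31 50.43 51.17] 96
-6:31.5(30) -5:31.4(30) -4:31.4(26) -3:31.5(28) -2:31.6(25) -1:31.7(35) 0:31.7(27) 1:31.3(45) 2:30.5(61) 3:29.0(71) 4:27.2(32) 5:27.2(25) 6:27.2(32) 7:27.4(25) 8:27.2(31) 9:27.3(26) 10:27.3(29) 11:27.1(32) 12:27.6(30) 13:27.4(34) 14:27.1(30) 15:27.5(26) 16:27.4(28) 17:27.4(37) 18:27.2(37) 19:27.4(26)
```

move_arm:
  plan:
    - {"delta_pos":[-0.002,0,0],"turn":[0,0,0],"fingers":1.0}
    - {"delta_pos":[-0.002,0,0],"turn":[0,0,0],"fingers":0.7}
    - {"delta_pos":[-0.002,0,0],"turn":[0,0,0],"fingers":0.7}
    - {"delta_pos":[-0.002,0,0],"turn":[0,0,0],"fingers":0.7}

```text
clock: 20.52
position: [0.5838, 0.0578, 0.0293]
ee_rot: [0.626, 0.78, 0.004, -0.006]
ft_force: [-0.1, -0.1, 0.1]
grip_width: 0.305
grasp_force: 0.0
```

```bash
python3 snap.py w15;python3 - <<'E'
from st import *
o=st(2);look("w15",2)
def T(u,z,x=.8): p=F1-.072*sy+u/1000*sy+x/1000*sx; return (*p.round(5),z/1000,102.4,0)
delta([T(24.9,46),T(24.9,40),T(24.9,38.4)],o)
a=np.radians(34.7);p=np.array([.4692,.0144])-.003*np.array([np.cos(a),np.sin(a)])
delta([(*p,.08,34.7,0),(*p,.016,34.7,0)],o)
E
```

```text
20.525 [0.5838 0.0578 0.0293] [ 0.6262  0.7796  0.0044 -0.0057] [ 0.48  0.61 -0.83  1.74  0.51  1.02 -0.31] 0.003
t 20.57 tcp sled x,u,z [ 0.63 20.78] 29.36 tilt -0.82 F sled [-0.5 -0.6] -0.5 grip 0.299
cell top at u=4: 27.54 at u=50: 27.85
plate edge [48.84 48.95 49.65] 96
-6:31.5(36) -5:31.3(25) -4:31.5(34) -3:31.3(28) -2:31.5(34) -1:31.4(35) 0:31.4(28) 1:31.3(39) 2:29.1(67) 3:30.3(60) 4:27.2(32) 5:27.5(31) 6:27.5(33) 7:27.5(30) 8:27.6(29) 9:27.5(31) 10:27.3(32) 11:27.2(31) 12:27.4(29) 13:27.4(34) 14:27.2(30) 15:27.4(32) 16:27.3(36) 17:27.4(35) 18:27.4(25) 19:27.6(39) 
(np.float64(0.58316), np.float64(0.06174), 0.046, 102.4, 0) -> [0.0044, 0.0002, -0.0166] [-0.0, -0.014, 0.001]
(np.float64(0.58316), np.float64(0.06174), 0.04, 102.4, 0) -> [0.0043, 0.0002, -0.0106] [-0.0, -0.014, 0.001]
(np.float64(0.58316), np.float64(0.06174), 0.0384, 102.4, 0) -> [0.0043, 0.0002, -0.009] [-0.0, -0.014, 0.001]
(np.float64(0.4667335678769078), np.float64(0.012692161429707466), 0.08, 34.7, 0) -> [-0.018, -0.1241, -0.0509] [-0.008, -0.012, 1.182]
(np.float64(0.4667335678769078), np.float64(0.012692161429707466), 0.016, 34.7, 0) -> [-0.0189, -0.1241, 0.0131] [-0.008, -0.012, 1.182]
```

move_arm:
  plan:
    - {"delta_pos":[0.004,0,-0.0166],"turn":[0,-0.014,0],"fingers":0.7}
    - {"delta_pos":[0.012,0,-0.0166],"turn":[0,-0.014,0],"fingers":1.0}
    - {"delta_pos":[0.012,0,-0.0166],"turn":[0,-0.014,0],"fingers":1.0}
    - {"delta_pos":[0.012,0,-0.0166],"turn":[0,-0.014,0],"fingers":1.0}
    - {"delta_pos":[0.012,0,-0.0106],"turn":[0,-0.014,0],"fingers":1.0}
    - {"delta_pos":[0.012,0,-0.008],"turn":[0,-0.014,0],"fingers":1.0}
    - {"delta_pos":[0.012,0,-0.008],"turn":[0,-0.014,0],"fingers":1.0}

```text
clock: 21.45
position: [0.5816, 0.0688, 0.0384]
ee_rot: [0.627, 0.779, -0.0, 0.0]
ft_force: [-4.5, -1.9, 14.1]
grip_width: -0.002
grasp_force: 7.4
```

```bash
python3 - <<'E'
from st import *
o=st(2)
a=np.radians(34.7);p=np.array([.4692,.0144])-.003*np.array([np.cos(a),np.sin(a)])
delta([(*p,.08,34.7,0),(*p,.016,34.7,0)],o)
E
```

```text
t 21.45 tcp sled x,u,z [ 0.78 32.1 ] 38.44 tilt 0.05 F sled [-4.8 -0.9] 14.1 grip -0.002
(np.float64(0.4667335678769078), np.float64(0.012692161429707466), 0.08, 34.7, 0) -> [-0.0301, -0.1242, -0.0415] [0.0, 0.001, 1.182]
(np.float64(0.4667335678769078), np.float64(0.012692161429707466), 0.016, 34.7, 0) -> [-0.0301, -0.1242, 0.0225] [0.0, 0.001, 1.182]
```

move_arm:
  plan:
    - {"delta_pos":[0,0,-0.045],"turn":[0,0,0],"fingers":0.6}
    - {"delta_pos":[-0.03,-0.124,-0.042],"turn":[0,0,1.182],"fingers":0.6}
    - {"delta_pos":[-0.03,-0.124,-0.042],"turn":[0,0,1.182],"fingers":0.6}
    - {"delta_pos":[-0.03,-0.124,-0.042],"turn":[0,0,1.182],"fingers":0.6}
    - {"delta_pos":[-0.03,-0.124,-0.03],"turn":[0,0,1.182],"fingers":0.6}
    - {"delta_pos":[-0.03,-0.124,-0.025],"turn":[0,0,1.182],"fingers":0.6}
    - {"delta_pos":[-0.03,-0.124,-0.025],"turn":[0,0,1.182],"fingers":0.6}
    - {"delta_pos":[-0.03,-0.124,-0.025],"turn":[0,0,1.182],"fingers":0.6}
    - {"delta_pos":[-0.03,-0.124,-0.025],"turn":[0,0,1.182],"fingers":0.6}

```text
clock: 22.58
position: [0.4666, 0.013, 0.0624]
ee_rot: [0.954, 0.299, -0.0, -0.0]
ft_force: [-0.0, 0.2, -0.3]
grip_width: 0.403
grasp_force: 0.0
```

```bash
python3 snap.py w16; python3 - <<'E'
from st import *
o=st(2);look("w16",2);c,P=load("w16");cells(c,P)
a=np.radians(34.7);p=np.array([.4692,.0144])-.003*np.array([np.cos(a),np.sin(a)])
delta([(*p,.016,34.7,0)],o)
E
```

```text
22.575 [0.4666 0.013  0.0624] [ 9.544e-01  2.985e-01 -2.000e-04 -0.000e+00] [ 0.57  0.27 -0.76  2.03  0.23  0.93 -1.27] 0.034
t 22.62 tcp sled x,u,z [-123.47    2.3 ] 62.42 tilt 0.02 F sled [-0.7 -0.2] 0.2 grip 0.401
cell top at u=4: 28.45 at u=50: 15.45
-6:31.5(38) -5:31.9(34) -4:31.5(37) -3:31.4(34) -2:31.3(27) -1:31.5(29) 0:31.4(24) 1:31.6(22) 2:31.3(24) 3:28.0(37) 4:27.3(24) 5:27.0(24) 6:27.0(17) 7:27.1(20) 8:26.8(15) 9:26.9(14) 10:26.9(13) 11:26.8(11) 12:26.7(8) 13:26.8(6) 14:26.8(5) 
cell px [492.  11.] rect [0.5953 0.0289] mean [0.5904 0.0118] [ 57.  177.2] dir deg -67.7 area 685 15292
cell px [379. 338.] rect [0.4691 0.0146] mean [0.47   0.0152] [52.7 14.8] dir deg 34.7 area 1173 703
(np.float64(0.4667335678769078), np.float64(0.012692161429707466), 0.016, 34.7, 0) -> [-0.0001, 0.0003, 0.0464] [-0.0, 0.0, 0.002]
```

move_arm:
  force: 110
  plan:
    - {"delta_pos":[0,0,0.025],"turn":[0,0,0],"fingers":0.6}
    - {"delta_pos":[0,0,0.046],"turn":[0,0,0],"fingers":0.6}
    - {"delta_pos":[0,0,0.046],"turn":[0,0,0],"fingers":0.7}
    - {"delta_pos":[0,0,0.046],"turn":[0,0,0],"fingers":1.0}
    - {"delta_pos":[0,0,0.046],"turn":[0,0,0],"fingers":1.0}
    - {"delta_pos":[0,0,0.046],"turn":[0,0,0],"fingers":1.0}

```text
clock: 23.38
position: [0.4674, 0.0129, 0.0174]
ee_rot: [0.954, 0.298, 0.001, 0.0]
ft_force: [-1.4, -1.1, 4.1]
grip_width: 0.124
grasp_force: 108.5
```

```bash
python3 - <<'E'
from st import *
o=st(3)
p=F1-.144*sy+.015*sy-.06*sx
print(p);delta([(*p,.10,102.4,0)],o)
E
```

```text
t 23.38 tcp sled x,u,z [-122.73   74.1 ] 17.38 tilt -0.06 F sled [-1.6 -0.8] 4.1 grip 0.124
[ 0.54136554 -0.03130899]
(np.float64(0.5413655379123228), np.float64(-0.031308993618419295), 0.1, 102.4, 0) -> [0.0357, 0.0786, -0.0825] [0.002, -0.0, -1.181]
```

move_arm:
  plan:
    - {"delta_pos":[0,0,-0.05],"turn":[0,0,0],"fingers":1.0}
    - {"delta_pos":[0.036,0.079,-0.0825],"turn":[0,0,-1.181],"fingers":1.0}
    - {"delta_pos":[0.036,0.079,-0.0825],"turn":[0,0,-1.181],"fingers":1.0}
    - {"delta_pos":[0.036,0.079,-0.0825],"turn":[0,0,-1.181],"fingers":1.0}
    - {"delta_pos":[0.036,0.079,-0.0825],"turn":[0,0,-1.181],"fingers":1.0}
    - {"delta_pos":[0.036,0.079,-0.0825],"turn":[0,0,-1.181],"fingers":1.0}
    - {"delta_pos":[0.036,0.079,-0.0825],"turn":[0,0,-1.181],"fingers":1.0}
    - {"delta_pos":[0.036,0.079,-0.0825],"turn":[0,0,-1.181],"fingers":1.0}
    - {"delta_pos":[0.036,0.079,-0.0825],"turn":[0,0,-1.181],"fingers":1.0}
    - {"delta_pos":[0.036,0.079,-0.0825],"turn":[0,0,-1.181],"fingers":1.0}

```text
clock: 24.62
position: [0.5414, -0.0315, 0.0993]
ee_rot: [0.627, 0.779, -0.0, 0.0]
ft_force: [-0.2, -0.3, -0.3]
grip_width: 0.125
grasp_force: 108.1
```

```bash
python3 snap.py w17; python3 - <<'E'
from st import *
o=st(3);held("w17");look("w17",2);bayprof("w17",3)
E
```

```text
24.625 [ 0.5414 -0.0315  0.0993] [ 6.273e-01  7.788e-01 -0.000e+00  2.000e-04] [ 0.75  0.44 -0.92  1.81  0.39  1.09 -0.1 ] 0.003
t 24.68 tcp sled x,u,z [-60.04  14.84] 99.24 tilt 0.02 F sled [-0.7 -0.2] -0.9 grip 0.125
held x [-18.9  28.5] top z at TCP 2.93 slope deg 0.59
-20:2.9(21) -18:2.8(20) -16:3.1(21) -14:3.0(23) -12:2.9(23) -10:2.8(19) -8:2.9(25) -6:2.9(25) -4:3.1(22) -2:2.7(19) 0:2.7(26) 2:2.9(24) 4:2.7(27) 6:2.8(23) 8:3.1(31) 10:3.2(27) 12:3.1(28) 14:2.7(30) 16:3.2(27) 18:2.8(31) 20:2.9(27) 22:2.9(30) 24:3.1(32) 26:2.9(33) 28:5.1(23) 
cell top at u=4: 27.5 at u=50: 27.38
plate edge [48.47 48.72 49.15] 47
-6:31.5(16) -5:31.2(24) -4:31.6(15) -3:31.5(24) -2:31.3(25) -1:31.6(13) 0:31.4(24) 1:31.6(24) 2:31.6(16) 3:28.1(25) 4:27.1(22) 5:27.2(13) 6:27.3(25) 7:27.2(26) 8:27.1(13) 9:27.1(26) 10:27.3(24) 11:27.2(15) 12:27.4(26) 13:27.1(21) 14:27.1(19) 15:26.7(25) 16:27.7(17) 17:27.2(19) 18:27.2(25) 19:27.4(17) 
-10:31.3(13) -9:31.8(17) -8:31.9(19) -7:32.0(20) -6:31.9(19) -5:32.1(24) -4:32.0(19) -3:32.6(18) -2:31.9(22) -1:31.4(49) 0:31.0(72) 1:32.1(20) 2:32.1(34) 3:31.1(49) 4:13.7(16) 
[... 173 characters left out ...]
21:6.8(23) 22:7.2(12) 23:7.3(15) 24:7.1(21) 25:7.2(19) 26:7.2(14) 27:7.1(20) 28:7.3(20) 29:6.9(15) 30:7.0(18) 31:7.3(21) 32:7.3(14) 33:7.0(22) 34:7.0(17) 35:6.6(17) 36:6.7(25) 37:7.0(16) 38:6.3(16) 39:6.9(20) 40:6.8(8) 42:13.5(4) 44:34.4(15) 45:33.4(73) 46:24.0(26) 47:24.5(37) 48:22.4(27) 49:24.4(21) 50:25.5(27) 51:22.8(26) 52:22.4(31) 53:25.1(19) 54:23.3(36) 55:21.8(21) 56:23.1(16) 57:25.2(28) 58:22.2(34) 59:21.9(21) 60:22.4(6) 61:26.9(12) 62:31.7(31) 63:31.8(17) 64:31.9(32) 65:31.8(28) 66:32.1(20) 67:31.8(33) 68:31.9(18) 69:32.1(29) 70:32.2(32) 71:32.1(17) 72:31.8(34) 73:32.1(34) 74:31.9(22) 75:29.6(29) 76:27.6(31) 77:27.5(16) 
holder x [-11.09   0.06  12.05]
block x [-10.87   0.49  12.68]
```

```bash
python3 - <<'E'
from st import *
o=st(3);k=dict(dx=.6,off=4.2,top=2.9)
delta([way(3,-8,55,20,**k),way(3,-7.5,35,20,**k),way(3,-3,34,20,**k)],o)
E
```

```text
t 24.68 tcp sled x,u,z [-60.04  14.84] 99.24 tilt 0.02 F sled [-0.7 -0.2] -0.9 grip 0.125
(np.float64(0.60014), np.float64(-0.01644), np.float64(0.06435), 102.4, 20) -> [0.0022, 0.0606, 0.0349] [-0.0, -0.349, -0.002]
(np.float64(0.60004), np.float64(-0.01595), np.float64(0.04435), 102.4, 20) -> [0.0027, 0.0606, 0.0549] [-0.0, -0.349, -0.002]
(np.float64(0.59907), np.float64(-0.01156), np.float64(0.04335), 102.4, 20) -> [0.0072, 0.0606, 0.0559] [-0.0, -0.349, -0.002]
```

move_arm:
  plan:
    - {"delta_pos":[0.003,0.04,0.01],"turn":[0,-0.2,0],"fingers":1.0}
    - {"delta_pos":[0.003,0.0606,0.035],"turn":[0,-0.349,0],"fingers":1.0}
    - {"delta_pos":[0.003,0.0606,0.035],"turn":[0,-0.349,0],"fingers":1.0}
    - {"delta_pos":[0.003,0.0606,0.035],"turn":[0,-0.349,0],"fingers":1.0}
    - {"delta_pos":[0.003,0.0606,0.045],"turn":[0,-0.349,0],"fingers":1.0}
    - {"delta_pos":[0.0045,0.0606,0.053],"turn":[0,-0.349,0],"fingers":1.0}
    - {"delta_pos":[0.0075,0.0606,0.0555],"turn":[0,-0.349,0],"fingers":1.0}
    - {"delta_pos":[0.0075,0.0606,0.0555],"turn":[0,-0.349,0],"fingers":1.0}

```text
clock: 25.68
position: [0.5987, -0.0118, 0.0435]
ee_rot: [0.618, 0.767, -0.109, 0.135]
ft_force: [0.3, -2.7, -1.3]
grip_width: 0.127
grasp_force: 107.9
```

```bash
python3 - <<'E'
from st import *
o=st(3);k=dict(dx=.6,off=4.2,top=2.9);B(o,3,4.2,2.9)
delta([way(3,6,33.0,20,**k)],o)
E
```

```text
t 25.68 tcp sled x,u,z [ 0.18 21.74] 43.49 tilt 20.02 F sled [-0.3 -2.7] -1.3 grip 0.127
B [-3.16 34.15] flat bottom [42.69 17.44] flat top [47.62 30.97]
(np.float64(0.59714), np.float64(-0.00277), np.float64(0.04235), 102.4, 20) -> [0.009, 0.0004, -0.0021] [-0.001, 0.0, -0.001]
```

move_arm:
  plan:
    - {"delta_pos":[0.004,0.0004,-0.001],"turn":[0,0,0],"fingers":1.0}
    - {"delta_pos":[0.008,0.0004,-0.002],"turn":[0,0,0],"fingers":1.0}
    - {"delta_pos":[0.0112,0.0004,-0.0025],"turn":[0,0,0],"fingers":1.0}
    - {"delta_pos":[0.0112,0.0004,-0.0025],"turn":[0,0,0],"fingers":1.0}
    - {"delta_pos":[0.0112,0.0004,-0.0025],"turn":[0,0,0],"fingers":1.0}

```text
clock: 26.3
position: [0.597, -0.0033, 0.043]
ee_rot: [0.618, 0.766, -0.111, 0.137]
ft_force: [-1.1, -11.5, 4.2]
grip_width: 0.124
grasp_force: 108.4
```

```bash
python3 snap.py w18;python3 - <<'E'
from st import *
o=st(3);k=dict(dx=.6,off=4.2,top=2.9);B(o,3,4.2,2.9);held("w18")
delta([way(3,6,33,20,**k),way(3,6,27.5,15,**k),way(3,6,23,10,**k),way(3,6,18.8,5,**k),way(3,5.5,14.2,0,**k)],o)
E
```

```text
26.3 [ 0.597  -0.0033  0.043 ] [ 0.6182  0.7661 -0.111   0.1367] [ 0.32  0.58 -0.73  1.75  0.82  1.15 -0.55] 0.002
t 26.35 tcp sled x,u,z [ 0.38 30.43] 42.99 tilt 20.27 F sled [ -4.1 -10.9] 6.2 grip 0.122
B [ 5.49 33.76] flat bottom [51.27 16.85] flat top [56.26 30.36]
held x [-19.3  31.9] top z at TCP 3.11 slope deg -0.56
-20:3.2(18) -18:3.3(23) -16:3.1(23) -14:3.3(20) -12:3.0(23) -10:3.2(21) -8:3.2(24) -6:3.1(20) -4:2.9(24) -2:3.0(29) 0:2.9(23) 2:3.2(29) 4:3.4(25) 6:3.3(30) 8:3.3(25) 10:3.1(29) 12:3.0(28) 14:3.1(30) 16:3.2(29) 18:3.2(25) 20:3.2(31) 22:3.1(31) 24:2.6(19) 26:-0.3(27) 28:2.5(52) 30:6.2(19) 32:1.3(5) 
(np.float64(0.59714), np.float64(-0.00277), np.float64(0.04235), 102.4, 20) -> [0.0007, 0.0002, 0.0004] [-0.002, 0.005, -0.003]
(np.float64(0.59733), np.float64(-0.00366), np.float64(0.03898), 102.4, 15) -> [0.001, 0.0002, 0.0039] [-0.002, 0.092, -0.003]
(np.float64(0.59757), np.float64(-0.00472), np.float64(0.03653), 102.4, 10) -> [0.0008, 0.0002, 0.0066] [-0.002, 0.179, -0.003]
(np.float64(0.59784), np.float64(-0.00596), np.float64(0.03427), 102.4, 5) -> [0.0004, 0.0002, 0.0092] [-0.002, 0.267, -0.003]
(np.float64(0.59825), np.float64(-0.00785), np.float64(0.0315), 102.4, 0) -> [-0.0005, 0.0002, 0.0124] [-0.002, 0.354, -0.003]
```

move_arm:
  plan:
    - {"delta_pos":[0.001,0.0002,0.0037],"turn":[0,0.092,0],"fingers":1.0}
    - {"delta_pos":[0.0008,0.0002,0.0066],"turn":[0,0.179,0],"fingers":1.0}
    - {"delta_pos":[0.0004,0.0002,0.0092],"turn":[0,0.267,0],"fingers":1.0}
    - {"delta_pos":[-0.0005,0.0002,0.0122],"turn":[0,0.354,0],"fingers":1.0}
    - {"delta_pos":[-0.0005,0.0002,0.0122],"turn":[0,0.354,0],"fingers":1.0}
    - {"delta_pos":[-0.0005,0.0002,0.0122],"turn":[0,0.354,0],"fingers":1.0}

```text
clock: 27.1
position: [0.5987, -0.0075, 0.0311]
ee_rot: [0.628, 0.778, 0.001, -0.001]
ft_force: [0.2, -10.5, 0.3]
grip_width: 0.124
grasp_force: 108.3
```

```bash
python3 snap.py w19;python3 - <<'E'
from st import *
o=st(3);B(o,3,4.2,2.9);look("w19",3)
E
```

```text
27.1 [ 0.5987 -0.0075  0.0311] [ 6.280e-01  7.782e-01  6.000e-04 -7.000e-04] [ 0.59  0.64 -0.85  1.7   0.54  1.05 -0.23] 0.008
t 27.15 tcp sled x,u,z [ 1.14 26.08] 31.11 tilt -0.09 F sled [-2.  -9.1] 1.1 grip 0.125
B [ 5.9  13.77] flat bottom [54.7  13.85] flat top [54.68 28.25]
cell top at u=4: 28.11 at u=50: 28.15
plate edge [54.36 54.6  55.2 ] 96
-6:31.5(28) -5:31.6(32) -4:31.5(20) -3:31.8(36) -2:31.4(27) -1:31.5(26) 0:31.2(37) 1:31.5(35) 2:31.3(32) 3:31.1(34) 4:31.5(3) 5:27.4(6) 6:27.6(24) 7:27.8(28) 8:28.0(30) 9:28.2(24) 10:28.2(32) 11:28.0(29) 12:28.0(34) 13:27.7(28) 14:28.1(27) 15:27.9(32) 16:28.0(30) 17:27.8(33) 18:27.7(30) 19:28.1(28)
```

Same state as in bay 2, so I'll press down and slide home as before.

move_arm:
  plan:
    - {"delta_pos":[0,0,0.0012],"turn":[0,0.008,0],"fingers":1.0}
    - {"delta_pos":[0,0,0.0012],"turn":[0,0.008,0],"fingers":1.0}
    - {"delta_pos":[-0.003,0,0.0012],"turn":[0,0.008,0],"fingers":1.0}
    - {"delta_pos":[-0.005,0,0.0012],"turn":[0,0.008,0],"fingers":1.0}
    - {"delta_pos":[-0.007,0,0.0012],"turn":[0,0.008,0],"fingers":1.0}
    - {"delta_pos":[-0.008,0,0.0012],"turn":[0,0.008,0],"fingers":1.0}
    - {"delta_pos":[-0.008,0,0.0012],"turn":[0,0.008,0],"fingers":1.0}

```text
clock: 28.02
position: [0.6002, -0.0122, 0.0305]
ee_rot: [0.627, 0.779, 0.004, -0.005]
ft_force: [-2.4, -2.6, 5.9]
grip_width: 0.121
grasp_force: 109.1
```

```bash
python3 snap.py w20;python3 - <<'E'
from st import *
o=st(3);B(o,3,4.2,2.9);look("w20",3)
E
```

```text
28.025 [ 0.6002 -0.0122  0.0305] [ 0.6267  0.7792  0.0041 -0.0046] [ 0.61  0.65 -0.85  1.7   0.54  1.05 -0.21] 0.002
t 28.07 tcp sled x,u,z [ 1.6  21.07] 30.53 tilt -0.7 F sled [-2.4 -2.7] 6.1 grip 0.128
B [ 1.08 12.98] flat bottom [49.88 13.58] flat top [49.7  27.98]
cell top at u=4: 27.38 at u=50: 27.65
plate edge [49.5  49.6  50.54] 100
-6:31.4(30) -5:31.7(24) -4:31.7(32) -3:31.5(35) -2:31.6(30) -1:31.4(32) 0:31.4(32) 1:31.2(38) 2:30.4(67) 3:29.2(64) 4:27.0(31) 5:27.5(26) 6:27.2(29) 7:27.4(32) 8:27.3(32) 9:27.4(26) 10:27.2(35) 11:27.1(29) 12:27.1(26) 13:27.6(34) 14:27.4(31) 15:27.2(33) 16:27.2(36) 17:27.1(31) 18:27.3(33) 19:27.3(31)
```

Open, then rise, shut the fingers and press gently on the cell's top.

move_arm:
  plan:
    - {"delta_pos":[-0.001,0,0],"turn":[0,0,0],"fingers":0.7}
    - {"delta_pos":[-0.001,0,0],"turn":[0,0,0],"fingers":0.7}
    - {"delta_pos":[-0.001,0,0],"turn":[0,0,0],"fingers":0.7}
    - {"delta_pos":[0.004,0,-0.0165],"turn":[0,-0.012,0],"fingers":0.7}
    - {"delta_pos":[0.01,0,-0.0165],"turn":[0,-0.012,0],"fingers":1.0}
    - {"delta_pos":[0.01,0,-0.0165],"turn":[0,-0.012,0],"fingers":1.0}
    - {"delta_pos":[0.01,0,-0.0165],"turn":[0,-0.012,0],"fingers":1.0}

```text
clock: 28.95
position: [0.5976, -0.0028, 0.0461]
ee_rot: [0.627, 0.779, 0.0, -0.0]
ft_force: [0.5, 0.1, -0.6]
grip_width: -0.0
grasp_force: 0.0
```

```bash
python3 snap.py w21;python3 - <<'E'
from st import *
o=st(3);look("w21",3)
E
```

```text
28.95 [ 0.5976 -0.0028  0.0461] [ 6.268e-01  7.792e-01  1.000e-04 -4.000e-04] [ 0.59  0.62 -0.86  1.7   0.53  1.07 -0.22] 0.006
t 29.0 tcp sled x,u,z [ 0.98 30.69] 46.0 tilt -0.05 F sled [ 0.  -0.4] -1.1 grip -0.003
cell top at u=4: 53.94 at u=50: 37.05
plate edge [48.93 49.05 49.69] 74
```

move_arm:
  plan:
    - {"delta_pos":[0,0,0.006],"turn":[0,0,0],"fingers":1.0}
    - {"delta_pos":[0,0,0.0083],"turn":[0,0,0],"fingers":1.0}
    - {"delta_pos":[0,0,0.0083],"turn":[0,0,0],"fingers":1.0}
    - {"delta_pos":[0,0,-0.03],"turn":[0,0,0],"fingers":1.0}
    - {"delta_pos":[-0.03,-0.06,-0.07],"turn":[0,0,0],"fingers":0.6}
    - {"delta_pos":[-0.05,-0.1,-0.08],"turn":[0,0,0],"fingers":0.6}
    - {"delta_pos":[-0.05,-0.1,-0.08],"turn":[0,0,0],"fingers":0.6}
    - {"delta_pos":[-0.05,-0.1,-0.08],"turn":[0,0,0],"fingers":0.6}

```text
clock: 30.0
position: [0.5108, -0.0732, 0.1262]
ee_rot: [0.627, 0.779, 0.0, -0.0]
ft_force: [0.5, 0.9, 0.4]
grip_width: 0.398
grasp_force: 0.0
```

```bash
python3 snap.py w22 1;python3 - <<'E'
from st import *
o=st(3)
for b in (1,2,3): look("w22",b)
E
```

```text
30.0 [ 0.5108 -0.0732  0.1262] [ 6.271e-01  7.789e-01  3.000e-04 -2.000e-04] [ 0.92  0.35 -1.    1.85  0.33  1.12  0.02] 0.039
t 30.05 tcp sled x,u,z [-98.36 -18.46] 126.02 tilt -0.09 F sled [0.1 0.6] -0.3 grip 0.403Traceback (most recent call last):
  File "<stdin>", line 3, in <module>
  File "st.py", line 15, in look
    k=np.polyfit(s[m,1],Z[m],1);print("cell top at u=4:",np.polyval(k,4).round(2),"at u=50:",np.polyval(k,50).round(2))
    raise TypeError("expected non-empty vector for x")
TypeError: expected non-empty vector for x
```

View pics/w22.png

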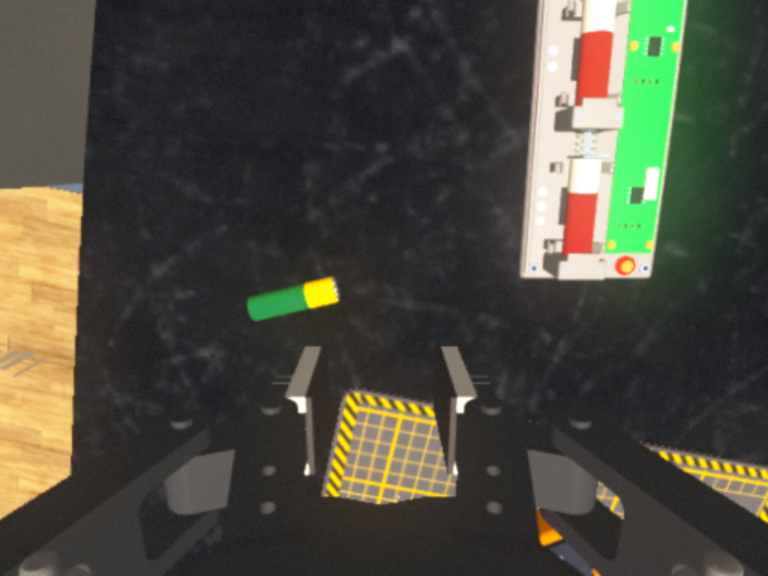

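Bay 3 is loaded (white towards +y at (584,175), red under the lip at (580,230)), and bay 2 above it too. The spent cell at (293,298) is untouched. Last numeric check, then hand in.

```bash
python3 - <<'E'
from st import *
for n,b in (("w17",1),("w22",2),("w22",3)):
    try: look(n,b)
    except Exception as e: print(n,b,e)
E
```

```text
w17 1 expected non-empty vector for x
cell top at u=4: 27.54 at u=50: 27.19
-6:31.4(20) -5:31.3(17) -4:31.4(20) -3:31.5(17) -2:31.4(17) -1:31.2(25) 0:31.7(13) 1:31.6(23) 2:31.1(11) 3:31.5(12) 4:27.0(19) 5:26.4(16) 6:27.6(20) 7:26.8(16) 8:27.4(21) 9:27.2(12) 10:26.8(22) 11:27.3(16) 12:26.8(20) 13:27.5(15) 14:27.2(19) 15:27.5(16) 16:26.9(16) 17:27.4(19) 18:27.3(15) 19:27.2(22) 
cell top at u=4: 27.44 at u=50: 27.53
plate edge [49.34 49.36 49.71] 28
-6:31.3(15) -5:32.0(14) -4:31.0(12) -3:31.3(15) -2:31.8(15) -1:31.8(13) 0:31.3(15) 1:31.8(16) 2:31.3(15) 3:27.3(25) 4:27.2(14) 5:27.0(10) 6:27.4(17) 7:27.2(14) 8:26.8(12) 9:26.7(19) 10:27.2(13) 11:27.7(12) 12:27.3(21) 13:27.3(11) 14:26.8(12) 15:27.1(20) 16:27.3(11) 17:27.1(11) 18:27.1(19) 19:27.5(13)
```

```bash
python3 -c "
from workcell import *
print(hand_in())"
```

```text
the job is handed in; nothing more can be done
None
```

All three charged cells are loaded, bay 1, then 2, then 3, each flat end on its sprung plate and button end under its keeper lip, and the job is handed in at about 30 s of robot time; bay 1 was last measured just after I loaded it (bays 2 and 3 at the end), and I never touched the spent cell or the other things.

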